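Gauge a turned tenon with the hole plate

TASK

Pull the bottom rod out of the orange-lipped lane of the stack magazine and find the size of its round tenon on the hole gauge: push the tenon lightly against the narrowest hole (one dot) first, and if it does not go in, step down the row to the next wider hole until one lets it pass. Push it through that hole up to its shoulder and leave it there, released; do not force it into a hole that is too narrow, leave all the other rods in the magazine, and do not knock over or shift the bottle and the tape measure.

Things in the scene. Friction and masses are not known exactly. Their poses are not given: they have to be found in the camera images.
- magazine: fixed stack magazine, 150 wide, 166 deep, 72 mm high, two lanes along x at y = -40 mm (orange front lip) and +40 mm (grey lip), 16 mm wide, floors 30 mm up. Origin on the table under its front's middle; x to its back, y left, z up. Three rods lie stacked in each lane, tenons to the back; the bottom one sticks out 40 mm in front, under the lip: pull it straight out along -x (100 mm clears it)
- orange_seat (a point): centre of the square grip of the orange lane's bottom rod at the start: 10 mm behind the magazine's front, 37 mm above the table. The rod lying here is the one to take; the rods above it then drop down by one
- grey_seat (a point): the same point of the grey lane; its bottom rod stays here
- rod_a_mid (a point): wooden rod lying level: square grip 14 x 14 mm and 100 mm long, then a round tenon 35 mm long at its nose end (square shoulder between them). Its x axis runs from the tail towards the tenon. Mass 20 to 45 g. Point: centre of the square grip (50 mm from the tail). It is the bottom rod of one of the lanes (which one changes). Tenon 8 or 12 mm thick; that is what the gauge is to show
- rod_a_tip (a point): centre of the end of rod_a's tenon, 85 mm ahead of rod_a_mid
- rod_b_mid (a point): wooden rod lying level: square grip 14 x 14 mm and 100 mm long, then a round tenon 35 mm long at its nose end (square shoulder between them). Its x axis runs from the tail towards the tenon. Mass 20 to 45 g. Point: centre of the square grip (50 mm from the tail). It is the bottom rod of the other lane. Tenon 8 or 12 mm thick
- rod_b_tip (a point): centre of the end of rod_b's tenon, 85 mm ahead of rod_b_mid
- gauge: fixed upright aluminium plate, 130 wide, 106 high, 16 mm thick, on a blue foot behind it. Origin on the table under the middle of its front face, which looks to the robot; x points into the plate (push direction, level), y left, z up. Three through holes step down from left to right, marked by one, two, three dots. A tenon fits a hole 2 mm wider and stops at one 2 mm narrower
- tight_hole (a point): centre of the mouth (front face) of the narrowest hole, diameter 6 mm, at the left (y = +38 mm), 80 mm above the table, one dot
- middle_hole (a point): centre of the mouth of the middle hole, diameter 10 mm, y = 0, 66 mm above the table, two dots
- wide_hole (a point): centre of the mouth of the widest hole, diameter 14 mm, at the right (y = -38 mm), 52 mm above the table, three dots
- fluid_bottle: white and yellow plastic bottle, 43 x 57 x 104 mm, loose bystander behind the gauge; origin under its base
- tape_measure: yellow tape measure, 36 x 75 x 60 mm, loose bystander between magazine and gauge; origin under its base. In front of it, at about x = 0.51 m, y = -0.12 m of the robot base, stands a fixed toggle clamp with an upright red handle, 145 mm tall: carry the rod above it
- spare_0_mid (a point): centre of the square grip of a spare rod (grey lane, lower spare), same shape as the others; it stays in its lane
- spare_1_mid (a point): centre of the square grip of a spare rod (grey lane, upper spare), same shape as the others; it stays in its lane
- spare_2_mid (a point): centre of the square grip of a spare rod (orange lane, lower spare), same shape as the others; it stays in its lane
- spare_3_mid (a point): centre of the square grip of a spare rod (orange lane, upper spare), same shape as the others; it stays in its lane

How it is judged (in metres and radians):
On the way, in this order (a step that is already met when the one before it is completed fails the run):
1. the bottom rod of the orange lane is pulled out of the magazine (((x of rod_a_tip in the frame of magazine below 0 m and distance between rod_b_mid and grey_seat below 0.012 m) or (x of rod_b_tip in the frame of magazine below 0 m and distance between rod_a_mid and grey_seat below 0.012 m))), for 0.1 s.
2. its tenon is pressed (over 1.5 N) against the narrowest hole, tip centre within 10 mm of the hole's mouth (((distance between rod_a_tip and tight_hole below 0.01 m and contact force between rod_a and gauge above 1.5 N) or (distance between rod_b_tip and tight_hole below 0.01 m and contact force between rod_b and gauge above 1.5 N))), for 0.02 s.
3. then it is offered to the middle hole: a thick tenon is pressed against it (over 1.5 N, within 10 mm), a thin one goes through it (((distance between rod_b_tip and middle_hole below 0.01 m and contact force between rod_b and gauge above 1.5 N) or (x of rod_a_tip in the frame of gauge above 0.026 m and x of rod_a_mid in the frame of gauge below -0.04 m and y of rod_a_tip in the frame of gauge between -0.008 and 0.008 m and z of rod_a_tip in the frame of gauge between 0.058 and 0.074 m))), for 0.02 s.
At the end, for the whole second after the job is handed in: The orange lane's rod is in the narrowest hole its tenon passes (8 mm: middle, 12 mm: wide), tip 10 mm or more past the plate's back, axis within 0.3 rad of the hole's, at rest; the grey lane's bottom rod is within 12 mm of its seat, the spares within 15 mm of their places along their lanes ((((x of rod_a_tip in the frame of gauge above 0.026 m and x of rod_a_mid in the frame of gauge below -0.04 m and y of rod_a_tip in the frame of gauge between -0.008 and 0.008 m and z of rod_a_tip in the frame of gauge between 0.058 and 0.074 m) and distance between rod_b_mid and grey_seat below 0.012 m and angle between the x axis of rod_a_tip and the x axis of gauge, either way round below 0.3 rad and linear speed of rod_a below 0.02 m/s) or ((x of rod_b_tip in the frame of gauge above 0.026 m and x of rod_b_mid in the frame of gauge below -0.04 m and y of rod_b_tip in the frame of gauge between -0.046 and -0.03 m and z of rod_b_tip in the frame of gauge between 0.044 and 0.06 m) and distance between rod_a_mid and grey_seat below 0.012 m and angle between the x axis of rod_b_tip and the x axis of gauge, either way round below 0.3 rad and linear speed of rod_b below 0.02 m/s)) and y of spare_0_mid in the frame of magazine between 0.03 and 0.05 m and x of spare_0_mid in the frame of magazine between 0.0365 and 0.0665 m and z of each of spare_0_mid, spare_1_mid, spare_2_mid, spare_3_mid in the frame of magazine below 0.07 m and y of spare_1_mid in the frame of magazine between 0.03 and 0.05 m and x of spare_1_mid in the frame of magazine between 0.0365 and 0.0665 m and y of spare_2_mid in the frame of magazine between -0.05 and -0.03 m and x of spare_2_mid in the frame of magazine between 0.0365 and 0.0665 m and y of spare_3_mid in the frame of magazine between -0.05 and -0.03 m and x of spare_3_mid in the frame of magazine between 0.0365 and 0.0665 m); the robot touches nothing.
It fails at once if a rod is forced against the gauge with more than 45 N (contact force between any of rod_a, rod_b and gauge above 45 N).
It fails at once if the bottle or the tape measure is shifted by more than 30 mm (distance of any of fluid_bottle, tape_measure from where it was at the start of the episode above 0.03 m).
It also fails if it takes over 58 s, if anything falls off the work surface, if the arm or the gripper's body presses on something with over 40 N, if the wrist force passes 120 N, or if a joint passes its speed limit or range.

ROBOT

A 6-joint arm with a two-finger parallel gripper is mounted at the origin on a cart in front of the work surface, level with it; the furniture and walls round the work are solid. World frame = base frame: x ahead of the robot, y to its left, z up, the work surface at z = 0. Lengths are in m, angles in degrees, forces in N, time in s.
With the tool pointing down it reaches from about 0.4 to 0.825 m from the base axis. Payload 7 kg.
Tool frame: the origin (TCP) lies at the very end of the fingers, on their centre line; the grasp point (between the pads) lies 19 mm behind it (r.grasp_offset is the z of the grasp point in the tool frame, in m); z points along the fingers, y is the direction in which the jaws open and shut (so a half turn about z gives the same grasp; the last joint's range is limited). The gripper opens to 88 mm and grips with 3 to 60 N. Pads are 19 mm wide; open, the fingers measure 130 mm over their backs; the gripper's body (78 mm by 193 mm) begins 47 mm behind the grasp point.
Start: joints at [85.892, 20.546, 0.682, 0, -70.136, -16.507], TCP at [0.238, 0.632, 0.227] pointing down, gripper open.
Joint ranges: [-176.03, 176.03], [-82.01, 121.73], [-58.28, 71.71], [-173.87, 95.51], [-174.79, -0.11], [-173.66, 173.66]. Speed limits (degrees/s): [136.94, 136.94, 172.46, 180, 180, 180].

INTERFACE

Orientations are given as [roll, pitch, yaw] about the fixed x, y, z axes, in that order (R = Rz(yaw) Ry(pitch) Rx(roll)).
In Python, from plant import r gives the robot as it stands.
- The arm moves only by the tool carry_out, never from a script. Its argument "plan" is a list of rows, each a list of 6 numbers: the shift along the world's x, y, z in m, then the turn, a rotation vector about the world's x, y, z in rad. In form: [[tx, ty, tz, wx, wy, wz], ...]. A call has 1 to 12 rows; each row shifts and turns the pose as measured when the row begins; what a row does not reach is not made up. A row lasts 1/12 s, in which the tool goes at most 41.7 mm and 7.16 degrees, less where a joint would pass 70% of its speed; a pose out of reach is approached as far as the arm can. A call with a gripper value outside its range is refused whole. "fingers" is the closure, from -1 (fully open) to 1 (shut), set as the call begins (left out, the last holds). The fingers move at their own pace and stop on an object; "force" is the grip in N (left out, the last holds). Time passes only in rows, so rows that do not move let the fingers close. It gives the time, the measured TCP pose, the force and the opening at its end, in the units of the state.
- r.get_state(): the state, without advancing time (a new reading comes with each control period).
- r.capture(name): name is "side" or "top"; returns the picture (480x640x3 uint8, red, green, blue); there is no depth.
- r.camera_model(name): a dict with "fov_y" (degrees; the focal length in pixels is half the picture's height over the tangent of half this angle, whatever the lens; pixels are square), "cx", "cy" (the principal point, pixels), "R" (3x3) and "t" (3): a world point X has camera coordinates R X + t. Camera axes: x right, y down, z forward; pixel columns grow to the right and rows downward; lengths in m; the calibration is good to about 2 mm. A picture is of the moment at which its call begins. camera_model takes no time and is no camera call.
- r.close_job(): hands the job in, once; it reports no verdict.
The state is a dict: "time_s": time; "joints": joint angles; "qd": joint speeds; "joint_torque": joint torques, N m; "tcp_pos": TCP position; "eef_rot": TCP orientation; "contact_force": force on the tool from outside, world axes, zero at the start; "moment": the same for the moment, N m; "gripper_width": finger opening in m.
Only numpy, scipy, OpenCV 4.12 (cv2) and the standard library are available. Lean on these libraries where they do the work, as an engineer would, in place of code of your own. Each camera call takes 0.05 s, during which the arm holds its last target.

## Working session

There is one attempt and no reset: what is moved stays moved. The work goes in short steps, Python scripts to look and compute and a tool call to move; the robot and the scene stay as the last step left them, time stands still between calls to the robot, and variables do not carry over. Pictures are saved under pics/ and viewed, and the job is handed in when it is done.

Besides the shell and the picture viewer there is one more tool, called after "Emit:" as name([rows], argument=value, ...), one row to a line, values as JSON. carry_out: Moves the arm, as the interface text tells. Its arguments: {"type":"object","properties":{"plan":{"type":"array"},"fingers":{"type":"number"},"force":{"type":"number"}},"required":["plan"]}

```bash
ls; mkdir -p pics; python3 - <<'E'
from plant import r
import cv2
print(r.get_state())
for n in("side","top"):
    cv2.imwrite(f"pics/{n}0.png",r.capture(n)[:,:,::-1]); print(n,r.camera_model(n))
print(r.grasp_offset)
E
```

```text
pics
{'time_s': 0.0, 'joints': array([ 8.58898572e+01,  2.05894130e+01,  6.31965415e-01, -1.92281058e-02,
       -7.01360835e+01, -1.65053829e+01]), 'qd': array([-0.07978245, -0.12494302,  0.04410298,  0.0780538 ,  0.02456775,
        0.0414668 ]), 'joint_torque': array([ 1.95192308e-05, -5.82722104e+01,  2.93058532e+01,  6.99723333e+00,
        7.06657040e-03, -1.64618368e-04]), 'tcp_pos': array([0.23753812, 0.63128221, 0.22563459]), 'eef_rot': array([ 1.79905187e+02, -9.24434984e-03, -2.06220663e+01]), 'contact_force': array([0.61514562, 0.66442607, 0.72620042]), 'moment': array([ 0.07618833, -0.00478563,  0.02337253]), 'gripper_width': 0.08740218940683331}
side {'fov_y': 44.52510195713203, 'cx': 321.26736787517535, 'cy': 237.69150419002852, 'R': array([[ 0.99975192,  0.01982769,  0.01014698],
       [ 0.01784446, -0.44038278, -0.89763276],
       [-0.01332943,  0.89759115, -0.44062735]]), 't': array([-0.63888531,  0.02940109,  1.32496218])}
top {'fov_y': 56.38534671430392, 'cx': 319.4893922208054, 'cy': 235.57389188613166, 'R': array([[-0.02068343, -0.99977005, -0.00566051],
       [-0.99856991,  0.02093712, -0.04919123],
       [ 0.04929843,  0.00463497, -0.99877334]]), 't': array([-0.03229567,  0.63541085,  0.92618637])}
-0.0188
```

View pics/side0.png

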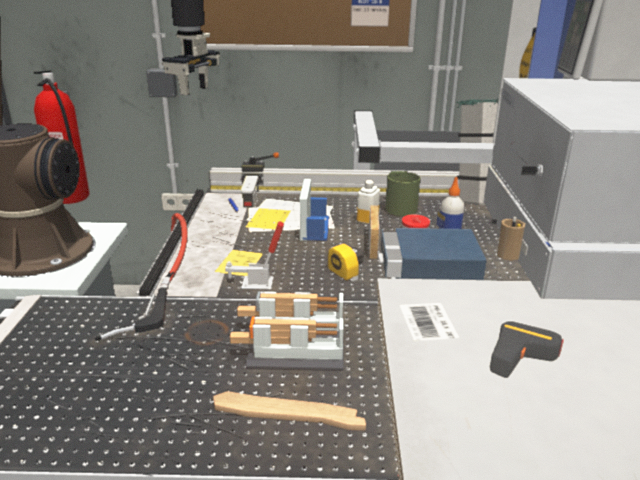

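View pics/top0.png

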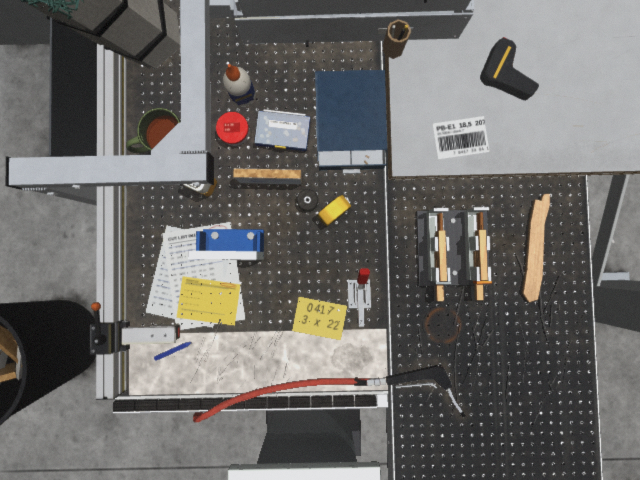

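```bash
python3 - <<'E'
import cv2
a=cv2.imread("pics/top0.png");b=cv2.imread("pics/side0.png")
def z(i,x0,y0,x1,y1,n,s):
    cv2.imwrite("pics/"+n,cv2.resize(i[y0:y1,x0:x1],None,fx=s,fy=s,interpolation=cv2.INTER_CUBIC))
z(a,405,195,505,310,"z1.png",5)
z(a,170,170,370,310,"z2.png",4)
z(b,220,280,360,375,"z3.png",5)
z(b,230,170,410,290,"z4.png",4)
E
```

```text
(no output)
```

View pics/z1.png

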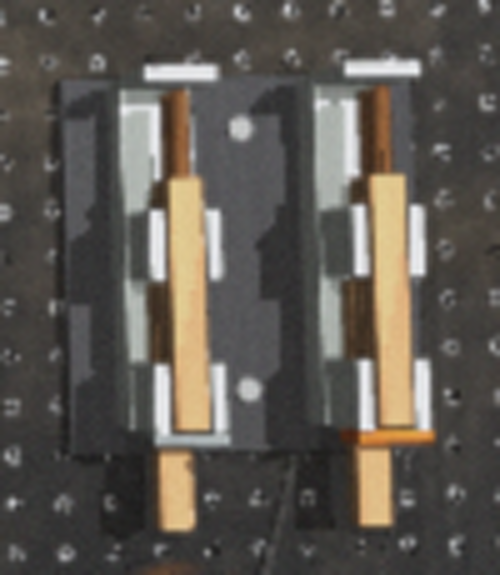

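View pics/z2.png

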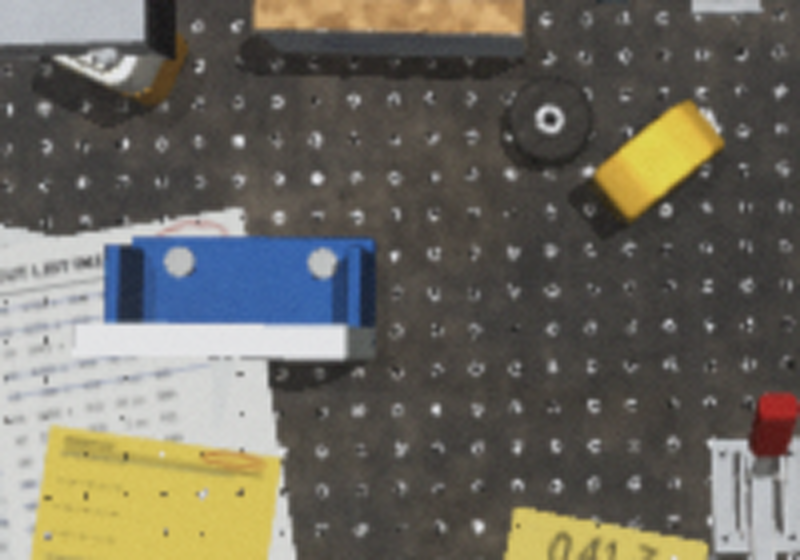

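View pics/z3.png

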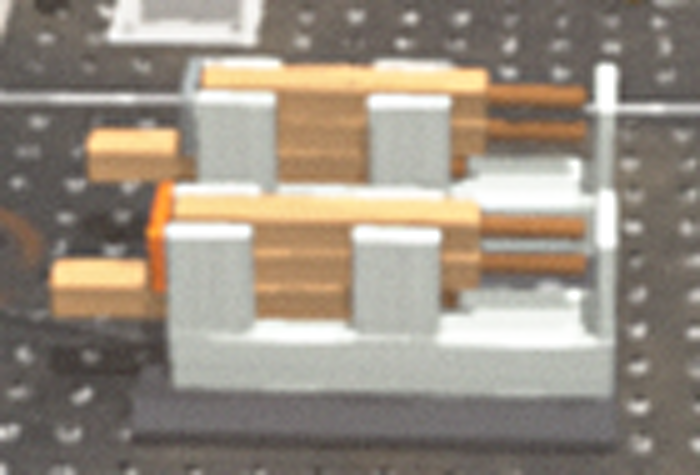

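View pics/z4.png

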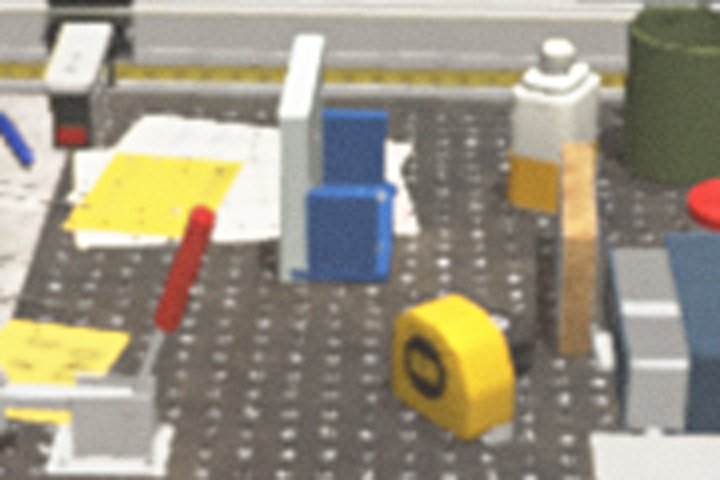

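```bash
cat > h.py <<'E'
import numpy as np
from plant import r
M={n:r.camera_model(n) for n in("side","top")}
def ray(n,u,v):
    m=M[n];f=240/np.tan(np.radians(m["fov_y"]/2))
    d=m["R"].T@np.array([(u-m["cx"])/f,(v-m["cy"])/f,1]);return -m["R"].T@m["t"],d
def onz(n,u,v,z):
    c,d=ray(n,u,v);return c+d*(z-c[2])/d[2]
def proj(n,X):
    m=M[n];f=240/np.tan(np.radians(m["fov_y"]/2));c=m["R"]@np.array(X)+m["t"]
    return np.array([m["cx"]+f*c[0]/c[2],m["cy"]+f*c[1]/c[2]])
def two(a,b):
    c1,d1=ray("top",*a);c2,d2=ray("side",*b)
    A=np.array([d1,-d2]).T;s=np.linalg.lstsq(A,c2-c1,rcond=None)[0]
    p,q=c1+s[0]*d1,c2+s[1]*d2;return (p+q)/2,np.linalg.norm(p-q)
def crop(img,u0,v0,u1,v1,name,s):
    import cv2
    cv2.imwrite("pics/"+name,cv2.resize(img[v0:v1,u0:u1,::-1],None,fx=s,fy=s,interpolation=cv2.INTER_CUBIC))
E
python3 - <<'E'
from h import *
np.set_printoptions(precision=4,suppress=True)
print("cams",ray("top",0,0)[0],ray("side",0,0)[0])
z1=lambda x,y:(x/5+405-.4,y/5+195-.4)
z2=lambda x,y:(x/4+170-.4,y/4+170-.4)
z3=lambda x,y:(x/5+220-.4,y/5+280-.4)
z4=lambda x,y:(x/4+230-.4,y/4+170-.4)
for n,p in {"stubL":(359,525),"stubR":(393,525),"stubL2":(357,449),"stubR2":(392,449)}.items(): print(n,onz("top",*z1(*p),.044))
for n,p in {"gstubL":(160,530),"gstubR":(195,530),"gL2":(159,451),"gR2":(193,451)}.items(): print(n,onz("top",*z1(*p),.044))
for n,p in {"topL":(377,428),"topR":(413,425),"topL2":(371,175),"topR2":(406,175)}.items(): print(n,onz("top",*z1(*p),.072))
for n,p in {"gtL":(168,178),"gtR":(202,178),"gbL":(175,431),"gbR":(211,431)}.items(): print(n,onz("top",*z1(*p),.072))
print("side stub tail near top/far top/bottom",[onz("side",*z3(*p),z) for p,z in (((51,286),.044),((57,262),.044),((52,316),.030))])
print("gauge top")
for n,p in {"FL":(75,357),"FR":(346,359),"BL":(77,325),"BR":(346,324)}.items(): print(n,onz("top",*z2(*p),.106))
print("gauge side",[onz("side",*z4(*p),z) for p,z in (((280,105),.106),((307,108),.106),((297,34),.106),((324,37),.106),((281,278),0))])
print("clamp top",two(z2(777,400),z4(203,210)))
print("tape",two(z2(660,160),z4(455,310)))
E
```

```text
cams [ 0.5882 -0.0499  0.9561] [ 0.6559 -1.1637  0.6167]
stubL [ 0.497  -0.3601  0.044 ]
stubR [ 0.4967 -0.3738  0.044 ]
stubL2 [ 0.5276 -0.3604  0.044 ]
stubR2 [ 0.5273 -0.3746  0.044 ]
gstubL [ 0.4966 -0.2797  0.044 ]
gstubR [ 0.4963 -0.2938  0.044 ]
gL2 [ 0.5284 -0.2804  0.044 ]
gR2 [ 0.5281 -0.2941  0.044 ]
topL [ 0.5375 -0.3591  0.072 ]
topR [ 0.5384 -0.3732  0.072 ]
topL2 [ 0.637  -0.3605  0.072 ]
topR2 [ 0.6367 -0.3743  0.072 ]
gtL [ 0.6375 -0.2804  0.072 ]
gtR [ 0.6372 -0.2938  0.072 ]
gbL [ 0.5379 -0.2798  0.072 ]
gbR [ 0.5377 -0.2939  0.072 ]
side stub tail near top/far top/bottom [array([ 0.4955, -0.373 ,  0.044 ]), array([ 0.4954, -0.3595,  0.044 ]), array([ 0.4946, -0.3703,  0.03  ])]
gauge top
FL [0.5911 0.204  0.106 ]
FR [0.5875 0.0753 0.106 ]
BL [0.6063 0.203  0.106 ]
BR [0.6041 0.075  0.106 ]
gauge side [array([0.586, 0.094, 0.106]), array([0.6018, 0.0901, 0.106 ]), array([0.5904, 0.2117, 0.106 ]), array([0.6074, 0.2072, 0.106 ]), array([0.5865, 0.0829, 0.    ])]
clamp top (array([ 0.5626, -0.1256,  0.1394]), np.float64(0.004546603883922672))
tape (array([ 0.6848, -0.0771,  0.0623]), np.float64(0.002105310697615965))
```

```bash
python3 - <<'E'
from h import *
import cv2
np.set_printoptions(precision=4,suppress=True)
print("beam corner",two((209,184),(376,161)),two((8,185),(357,160)))
for z in(.2,.3,.4,.5): print(z,onz("top",209,184,z),onz("top",209,158,z),onz("top",10,185,z))
a=cv2.imread("pics/top0.png").astype(int)
g=a.min(2)
# gauge top: column-wise edges
sub=g[235:275,185:270]
F=[];B=[]
for u in range(192,254,4):
    c=g[244:268,u]; print(u,c)
E
```

```text
beam corner (array([0.7424, 0.1472, 0.1722]), np.float64(0.040094789545784444)) (array([0.7468, 0.6062, 0.0245]), np.float64(0.014884050458120203))
0.2 [0.7174 0.1399 0.2   ] [0.7621 0.1395 0.2   ] [0.723 0.48  0.2  ]
0.3 [0.7003 0.1148 0.3   ] [0.7391 0.1145 0.3   ] [0.7052 0.41   0.3   ]
0.4 [0.6832 0.0897 0.4   ] [0.7161 0.0894 0.4   ] [0.6873 0.3399 0.4   ]
0.5 [0.6661 0.0646 0.5   ] [0.6931 0.0644 0.5   ] [0.6695 0.2698 0.5   ]
192 [190 206 210 211 206 172 188 221 227 227 226 227 227 226 225 202 160 182
 205 211 208 179 167 193]
196 [ 78  86  89  87  86  85 127 213 227 226 224 227 227 227 223 188 201 209
 213 210 207 187 205 211]
200 [ 41  41  38  40  42  43  98 214 225 226 226 225 227 225 224 193 201 210
 211 207 168 180 205 211]
204 [ 40  34  41  39  36  45  96 211 226 226 227 228 227 227 223 203 206 211
 209 189 170 191 208 212]
208 [ 54  53  56  61  58  62 115 213 226 227 227 227 227 225 227 212 207 210
 204 175 200 211 210 211]
212 [ 55  62  60  58  59  59  97 213 223 227 228 227 226 227 224 215 209 207
 182 175 201 212 209 192]
216 [ 56  58  60  57  58  63  93 212 225 227 
[... 284 characters left out ...]
  60  59  92 214 226 227 226 226 227 228 223 203 205 207
 206 200 209 212 209 213]
232 [ 58  59  59  59  57  58  95 213 226 228 226 226 227 226 220 163 202 212
 209 214 213 210 209 208]
236 [ 58  59  58  59  59  57  83 182 220 225 226 227 228 226 221 159 168 183
 184 197 200 201 201 204]
240 [ 59  61  57  57  60  59  82 181 218 226 225 227 226 226 220 153  70  52
  77  79  90  54  43  56]
244 [ 58  58  55  55  57  58  81 178 220 224 226 225 226 226 224 187  83  46
  43  49  46  43  44  43]
248 [ 57  59  58  60  56  61  79 176 219 224 227 227 226 227 224 183  84  49
  60  58  48  40  43  58]
252 [ 52  52  53  56  57  56  77 177 221 226 226 224 226 226 224 184  79  45
  42  41  40  45  58  66]
```

Emit:
carry_out([
  [0.022,-0.034,0.003,0,0,0.029],
  [0.022,-0.034,0.003,0,0,0.029],
  [0.022,-0.034,0.003,0,0,0.029],
  [0.022,-0.034,0.003,0,0,0.029],
  [0.022,-0.034,0.003,0,0,0.029],
  [0.022,-0.034,0.003,0,0,0.029],
  [0.022,-0.034,0.003,0,0,0.029],
  [0.022,-0.034,0.003,0,0,0.029],
  [0.022,-0.034,0.003,0,0,0.029],
  [0.022,-0.034,0.003,0,0,0.029],
  [0.022,-0.034,0.003,0,0,0.029],
  [0.022,-0.034,0.003,0,0,0.029],
], fingers=0, force=30)

```text
time_s: 1.1
tcp_pos: [0.4991, 0.2127, 0.2553]
eef_rot: [179.4, 0.1, 0.9]
contact_force: [0.5, 1.0, -0.6]
gripper_width: 0.0434
```

Emit:
carry_out([
  [0.001,-0.041,0,0.001,0,-0.002],
  [0.001,-0.041,0,0.001,0,-0.002],
  [0.001,-0.041,0,0.001,0,-0.002],
  [0.001,-0.041,0,0.001,0,-0.002],
  [0.001,-0.041,0,0.001,0,-0.002],
  [0.001,-0.041,0,0.001,0,-0.002],
  [0.001,-0.041,0,0.001,0,-0.002],
  [0.001,-0.041,0,0.001,0,-0.002],
  [0.001,-0.041,0,0.001,0,-0.002],
  [0.001,-0.041,0,0.001,0,-0.002],
  [0.001,-0.041,0,0.001,0,-0.002],
  [0.001,-0.041,-0.01,0.001,0,-0.002],
])

```text
time_s: 2.1
tcp_pos: [0.5088, -0.2866, 0.2459]
eef_rot: [-180.0, 0.0, -0.4]
contact_force: [1.2, 0.6, 0.6]
gripper_width: 0.0438
```

```bash
python3 -c "
from h import *
print(r.get_state()['joints'])"
```

```text
[-1.02311916e+01  1.13516044e+01 -9.45446623e+00 -2.05402762e-02
 -6.92151987e+01  9.98716730e+01]
```

Emit:
carry_out([
  [0,-0.03,-0.02,0,0,-0.002],
  [0.001,-0.03,-0.02,0,0,-0.002],
  [0.001,-0.02,-0.025,0,0,-0.001],
  [0,0,-0.03,0,0,0],
  [0,0,-0.03,0,0,0],
  [0,0,-0.02,0,0,0],
  [0,0,0,0,0,0],
])

```text
time_s: 2.68
tcp_pos: [0.5058, -0.3801, 0.0909]
eef_rot: [-179.9, 0.2, -1.4]
contact_force: [-0.6, 0.8, -0.2]
gripper_width: 0.0441
```

```bash
python3 - <<'E'
from h import *
i=r.capture("top"); crop(i,400,190,560,310,"t1.png",5)
i=r.capture("side"); crop(i,200,260,360,380,"s1.png",5)
print(r.get_state()['tcp_pos'],r.get_state()['eef_rot'])
E
```

```text
[ 0.50803244 -0.38096683  0.09510022] [ 1.79912909e+02 -6.60155379e-02 -1.26609101e+00]
```

View pics/t1.png

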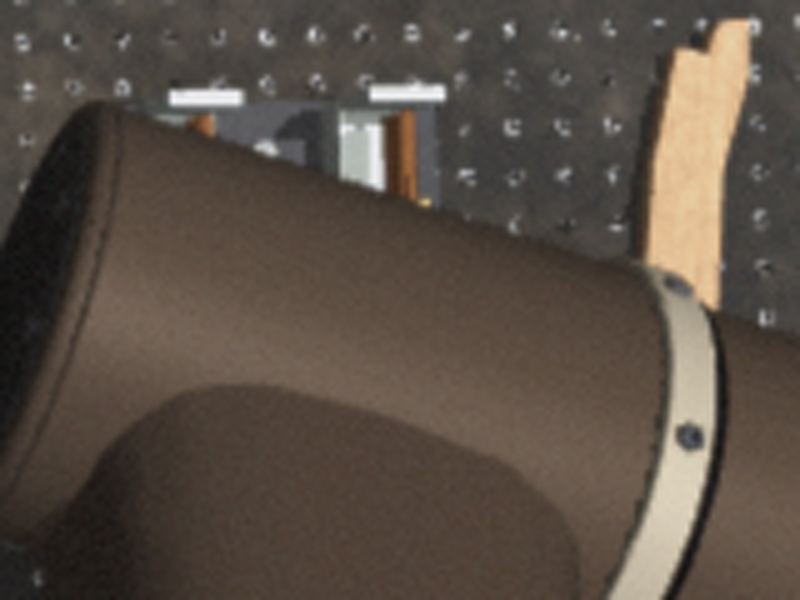

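View pics/s1.png

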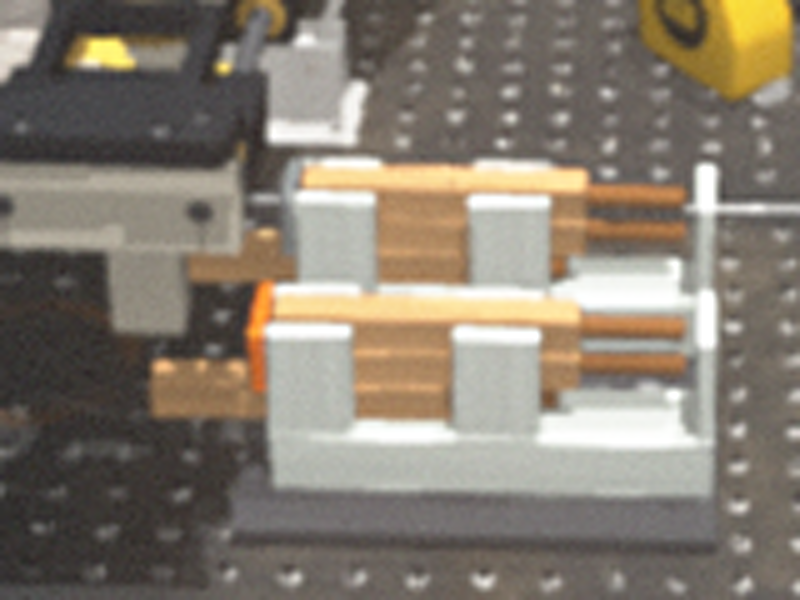

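Emit:
carry_out([
  [0.002,0.014,0,0,0,0.01],
  [0,0,0,0,0,0],
  [0,0,0,0,0,0],
])

```text
time_s: 3.03
tcp_pos: [0.513, -0.3667, 0.1001]
eef_rot: [179.7, -0.4, -0.6]
contact_force: [0.6, -0.1, 0.6]
gripper_width: 0.0438
```

```bash
cat >> h.py <<'E'
def avg(n=3):
    S=[]
    for k in range(n):
        s=r.get_state();S.append(np.r_[s['tcp_pos'],np.mod(s['eef_rot'][0],360),s['eef_rot'][1:],s['contact_force']])
        r.capture("top") if k<n-1 else 0
    S=np.array(S);np.set_printoptions(precision=4,suppress=True);print(s['time_s'],'\n',S.mean(0),'\n sd',S.std(0));return S.mean(0)
E
python3 -c "
from h import *
avg(4)"
```

```text
3.1833 
 [  0.513   -0.3668   0.1001 179.7449  -0.4072  -0.5757   0.0486   0.4624
   0.026 ] 
 sd [0.0002 0.0001 0.0003 0.0097 0.0215 0.0169 0.4648 0.4943 0.4463]
```

Emit:
carry_out([
  [0,0,-0.03,0,0,0],
  [0,0,-0.03,0,0,0],
  [0,0,-0.019,0,0.003,0],
  [0,0,-0.001,0,0,0],
  [0,0,0,0,0,0],
])

```text
time_s: 3.6
tcp_pos: [0.516, -0.3683, 0.023]
eef_rot: [179.5, -0.8, -0.5]
contact_force: [0.5, -0.0, 0.0]
gripper_width: 0.0437
```

```bash
python3 - <<'E'
from h import *
i=r.capture("side"); crop(i,200,260,360,380,"s2.png",5)
avg(1)
E
```

```text
3.65 
 [  0.516   -0.3682   0.0232 179.5301  -0.7734  -0.5367  -0.5668  -0.0725
  -0.392 ] 
 sd [0. 0. 0. 0. 0. 0. 0. 0. 0.]
```

View pics/s2.png

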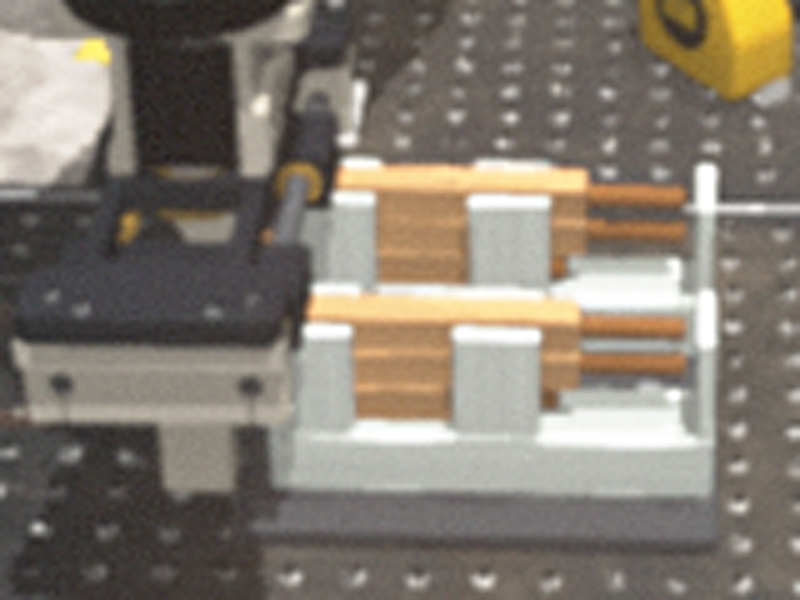

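Emit:
carry_out([
  [-0.003,0.001,-0.005,0.008,0.014,-0.002],
  [0,0,0,0,0,0],
])

```text
time_s: 3.82
tcp_pos: [0.514, -0.3676, 0.0204]
eef_rot: [180.0, -0.1, -0.6]
contact_force: [1.5, 0.2, 0.4]
gripper_width: 0.0439
```

Emit:
carry_out([
  [0,0,0,0,0,0],
  [0,0,0,0,0,0],
  [0,0,0,0,0,0],
  [0,0,0,0,0,0],
  [0,0,0,0,0,0],
  [0,0,0,0,0,0],
], fingers=1, force=40)

```text
time_s: 4.32
tcp_pos: [0.5161, -0.3676, 0.0241]
eef_rot: [179.9, -0.4, -0.7]
contact_force: [0.8, 5.6, -1.5]
gripper_width: 0.0137
```

Emit:
carry_out([
  [-0.02,0,-0.001,0,0.002,0],
  [-0.025,0.0003,-0.001,0,0.001,0],
  [-0.025,0.0003,-0.0005,0,0.001,0],
  [-0.025,0.0003,-0.0005,0,0.001,0],
  [-0.02,0.0003,-0.0005,0,0.001,0],
])

```text
time_s: 4.73
tcp_pos: [0.4061, -0.3664, 0.0222]
eef_rot: [179.7, -0.6, -0.3]
contact_force: [-0.0, 0.6, -0.4]
gripper_width: 0.0135
```

```bash
python3 - <<'E'
from h import *
i=r.capture("side"); crop(i,160,260,360,380,"s3.png",4)
avg(1)
E
```

```text
4.7833 
 [  0.4021  -0.3655   0.0218 179.7865  -0.4542  -0.4091  -6.1597   1.9813
  -1.7373] 
 sd [0. 0. 0. 0. 0. 0. 0. 0. 0.]
```

View pics/s3.png

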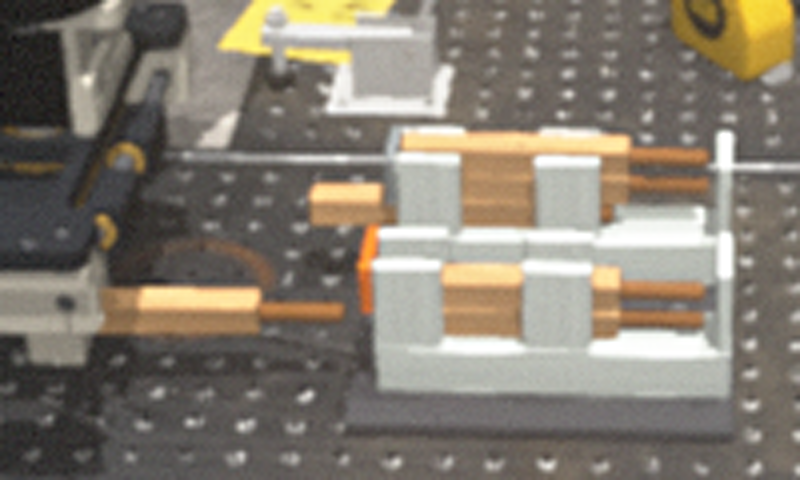

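Emit:
carry_out([
  [0,0,0.02,0,0.002,0],
  [0,0.005,0.035,0,0,0],
  [0,0.01,0.037,0,0,0],
  [0,0.012,0.037,0,0,0],
  [0,0.015,0.035,0,0,0],
  [0,0.03,0.02,0,0,0],
  [0,0.038,0,0,0,0],
  [0,0.04,0,0,0,0],
  [0.002,0.04,0,0,0,0],
  [0.003,0.04,0,0,0,0],
  [0.005,0.04,0,0,0,0],
  [0.005,0.04,0,0,0,0],
])

```text
time_s: 5.78
tcp_pos: [0.4101, -0.0484, 0.217]
eef_rot: [-180.0, -0.6, -1.3]
contact_force: [1.6, 0.2, -1.2]
gripper_width: 0.014
```

Emit:
carry_out([
  [0.005,0.04,0,0,0,0],
  [0.005,0.04,0,0,0,0],
  [0.005,0.04,0,0,0,0],
  [0.003,0.04,0,0,0,0],
  [0,0.035,0,0,0,0],
  [0,0.02,0,0,0,0],
])

```text
time_s: 6.28
tcp_pos: [0.4263, 0.179, 0.2203]
eef_rot: [-179.6, -1.0, -1.0]
contact_force: [1.0, -0.0, -1.0]
gripper_width: 0.0136
```

Emit:
carry_out([
  [0,-0.002,-0.03,-0.002,0.005,-0.003],
  [0,-0.001,-0.035,-0.002,0.005,-0.002],
  [0,0,-0.035,-0.002,0.005,-0.002],
  [0,0,-0.03,0,0.003,0],
  [0,0,-0.015,0,0.002,0],
  [0,0,0,0,0.001,0],
  [0,0,0,0,0.001,0],
])

```text
time_s: 6.87
tcp_pos: [0.427, 0.1843, 0.0733]
eef_rot: [-179.7, -0.1, -0.9]
contact_force: [-0.2, 0.3, 0.7]
gripper_width: 0.0142
```

```bash
python3 - <<'E'
from h import *
i=r.capture("side"); crop(i,200,150,360,270,"s4.png",5)
i=r.capture("top"); crop(i,160,200,320,320,"t4.png",5)
avg(1)
E
```

```text
6.9667 
 [  0.4276   0.1849   0.0744 180.4144  -0.236   -0.9063  -0.3619   0.4051
   0.5095] 
 sd [0. 0. 0. 0. 0. 0. 0. 0. 0.]
```

View pics/s4.png

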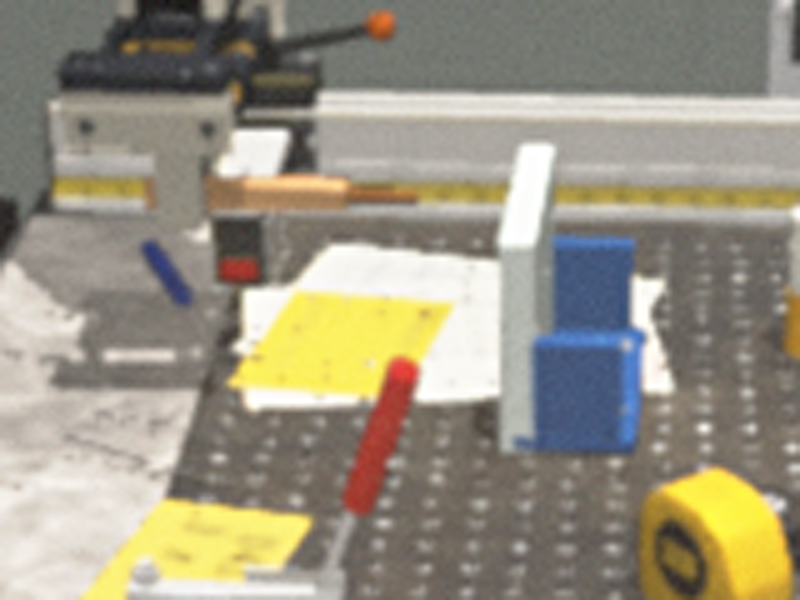

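View pics/t4.png

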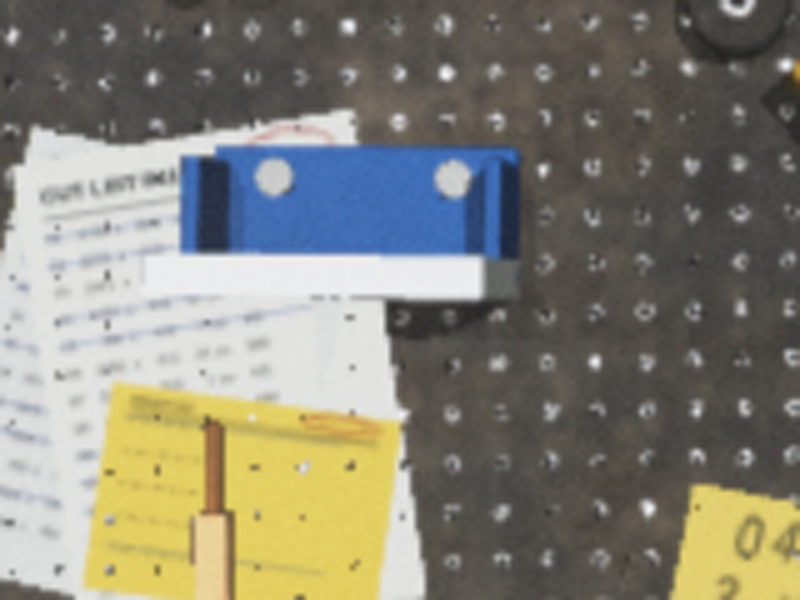

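```bash
python3 - <<'E'
from h import *
np.set_printoptions(precision=4,suppress=True)
t=lambda x,y:(x/5+160-.4,y/5+200-.4)
s=lambda x,y:(x/5+200-.4,y/5+150-.4)
print("tip",two(t(214.5,421),s(416,198)))
print("shoulder",two(t(214,512),s(348,193)))
for z in(.085,.09):print(onz("top",*t(214.5,421),z),onz("top",*t(214,512),z))
print("gauge",[onz("top",*t(*p),.106) for p in((143,296),(485,300),(146,254),(486,256))])
# side: project expected gauge pts and tenon axis heights
print("proj hole tight side",proj("side",[.590,.1775,.08]))
for P in ([.5875,.0753,.106],[.591,.204,.106],[.6041,.075,.106],[.5875,.0753,0]): print((proj("side",P)-[200,150]+.4)*5,(proj("top",P)-[160,200]+.4)*5)
E
```

```text
tip (array([0.5411, 0.1825, 0.0869]), np.float64(0.0025290363305484824))
shoulder (array([0.5069, 0.1824, 0.089 ]), np.float64(0.0011581521471726852))
[0.5423 0.1831 0.085 ] [0.5071 0.1835 0.085 ]
[0.5425 0.1817 0.09  ] [0.5076 0.1822 0.09  ]
gauge [array([0.5912, 0.2043, 0.106 ]), array([0.587 , 0.0743, 0.106 ]), array([0.6071, 0.203 , 0.106 ]), array([0.6037, 0.0737, 0.106 ])]
proj hole tight side [303.0831 192.9232]
[501.0685 246.7331] [482.3908 298.7381]
[521.7939 147.9442] [143.7611 296.5236]
[537.3882 247.6008] [482.5811 254.9727]
[502.4097 454.6915] [518.9267 297.7841]
```

Emit:
carry_out([
  [0.01,-0.0035,-0.007,-0.003,0.001,-0.013],
  [0.015,0,-0.001,-0.003,0.001,0],
  [0.012,0,-0.001,0,0.001,0],
  [0,0,-0.0005,0,0.001,0],
  [0,0,-0.0005,0,0.001,0],
])

```text
time_s: 7.38
tcp_pos: [0.4711, 0.1835, 0.0696]
eef_rot: [-179.5, -0.5, -1.7]
contact_force: [-0.6, -0.2, -1.1]
gripper_width: 0.0136
```

```bash
python3 - <<'E'
from h import *
i=r.capture("side"); crop(i,220,150,340,240,"s5.png",6)
i=r.capture("top"); crop(i,170,230,270,305,"t5.png",8)
avg(1)
E
```

```text
7.4833 
 [  0.4705   0.1835   0.0694 180.4864  -0.4364  -1.6922  -0.8798  -0.1959
  -0.1496] 
 sd [0. 0. 0. 0. 0. 0. 0. 0. 0.]
```

View pics/s5.png

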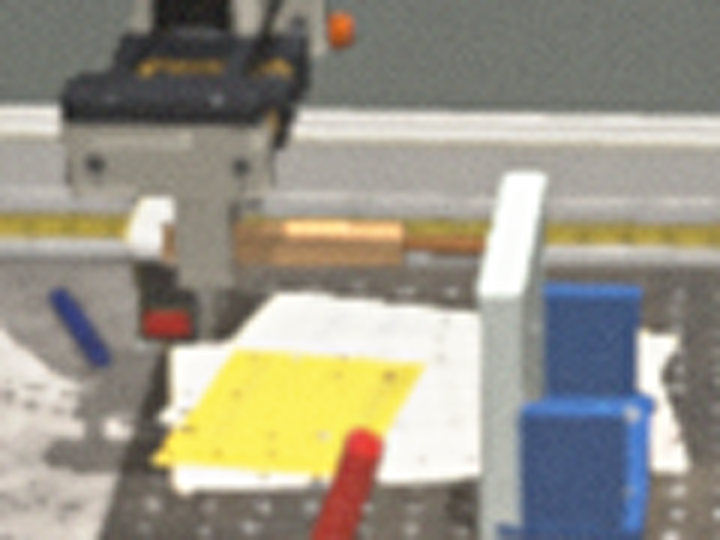

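View pics/t5.png

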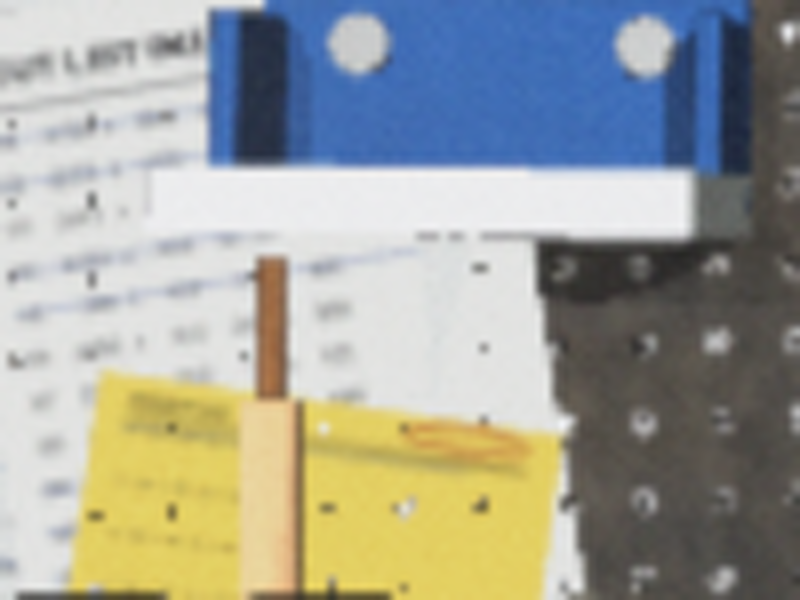

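```bash
cat >> h.py <<'E'
GC=np.array([.5893,.139]);GY=np.radians(-1.6)
def ing(P):
    d=np.array(P[:2])-GC;c,s=np.cos(GY),np.sin(GY)
    return np.array([c*d[0]+s*d[1],-s*d[0]+c*d[1]])*1000
E
python3 - <<'E'
from h import *
np.set_printoptions(precision=4,suppress=True)
t=lambda x,y:(x/8+170-.44,y/8+230-.44)
for z in (.082,.086): print(onz("top",*t(272,258),z),onz("top",*t(271.5,399),z),ing(onz("top",*t(272,258),z)))
E_=[onz("top",*t(*p),.106) for p in((149,236),(692,240),(152,168),(692,170))]
print(E_,[ing(e) for e in E_])
s=lambda x,y:(x/6+220-.42,y/6+150-.42)
print(two(t(272,258),s(484,245)),two(t(271.5,399),s(404,243)))
for P in ([.54,.179,.08],[.585,.179,.08]): print((proj("side",P)-[220,150]+.42)*6)
E
```

```text
[0.5848 0.1815 0.082 ] [0.5505 0.1819 0.082 ] [-5.6828 42.3325]
[0.5848 0.1804 0.086 ] [0.5507 0.1808 0.086 ] [-5.6378 41.2747]
[array([0.5907, 0.2043, 0.106 ]), array([0.5871, 0.0753, 0.106 ]), array([0.6068, 0.2035, 0.106 ]), array([0.6037, 0.0751, 0.106 ])] [array([-0.4124, 65.3339]), array([ -0.4233, -63.6966]), array([15.7277, 64.9698]), array([ 16.1714, -63.4607])]
(array([0.5839, 0.1805, 0.0853]), np.float64(0.0019203852089352141)) (array([0.5504, 0.1809, 0.0854]), np.float64(0.0006237265401344244))
[379.4029 256.649 ]
[489.0088 258.4939]
```

Emit:
carry_out([
  [0,-0.0027,-0.003,-0.004,0.003,0],
  [0,0,-0.0006,0,0.001,0],
  [0.002,0,-0.0006,0,0.001,0],
  [0.002,0,-0.0005,0,0.001,0],
])

```text
time_s: 7.82
tcp_pos: [0.4733, 0.1802, 0.0648]
eef_rot: [-179.8, -0.1, -1.7]
contact_force: [0.4, 0.4, -0.9]
gripper_width: 0.0137
```

```bash
python3 - <<'E'
from h import *
avg(2)
E
```

```text
7.8667 
 [  0.4735   0.1802   0.0647 180.2486  -0.0676  -1.6674   0.5765   0.3146
  -0.5392] 
 sd [0.0002 0.0001 0.     0.0002 0.0026 0.0029 0.15   0.1197 0.3461]
```

Emit:
carry_out([
  [0.002,0,0.0008,0,0.0005,0],
  [0.0015,0,0,0,0.0005,0],
])

```text
time_s: 8.03
tcp_pos: [0.476, 0.1797, 0.0651]
eef_rot: [-179.8, 0.1, -1.7]
contact_force: [-7.7, 1.2, 0.2]
gripper_width: 0.0136
```

Emit:
carry_out([
  [0.001,0,0,0,0.0005,0],
])

```text
time_s: 8.12
tcp_pos: [0.4759, 0.1792, 0.0646]
eef_rot: [-179.9, 0.3, -1.7]
contact_force: [-6.9, 2.1, 0.4]
gripper_width: 0.0134
```

Emit:
carry_out([
  [0.001,0,0,0,0.0005,0],
])

```text
time_s: 8.2
tcp_pos: [0.4758, 0.1789, 0.0643]
eef_rot: [-179.9, 0.4, -1.7]
contact_force: [-5.1, 1.0, 0.7]
gripper_width: 0.0139
```

Emit:
carry_out([
  [0.001,0,0,0,0.0005,0],
])

```text
time_s: 8.28
tcp_pos: [0.4758, 0.1787, 0.064]
eef_rot: [-180.0, 0.6, -1.7]
contact_force: [-5.1, 2.0, 2.0]
gripper_width: 0.0137
```

```bash
python3 - <<'E'
from h import *
i=r.capture("side"); crop(i,220,150,340,240,"s6.png",6)
i=r.capture("top"); crop(i,170,230,270,305,"t6.png",8)
avg(1)
E
```

```text
8.3833 
 [  0.4758   0.1787   0.0639 180.0347   0.5841  -1.7059  -5.5948   0.8372
   1.8326] 
 sd [0. 0. 0. 0. 0. 0. 0. 0. 0.]
```

View pics/s6.png

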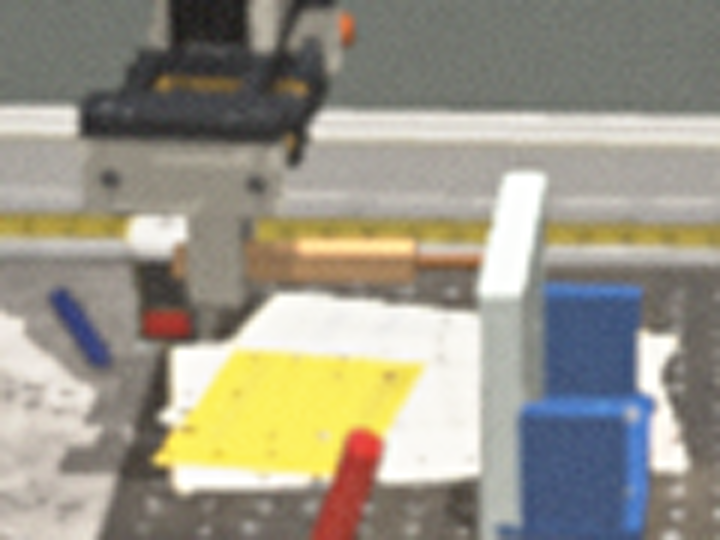

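View pics/t6.png

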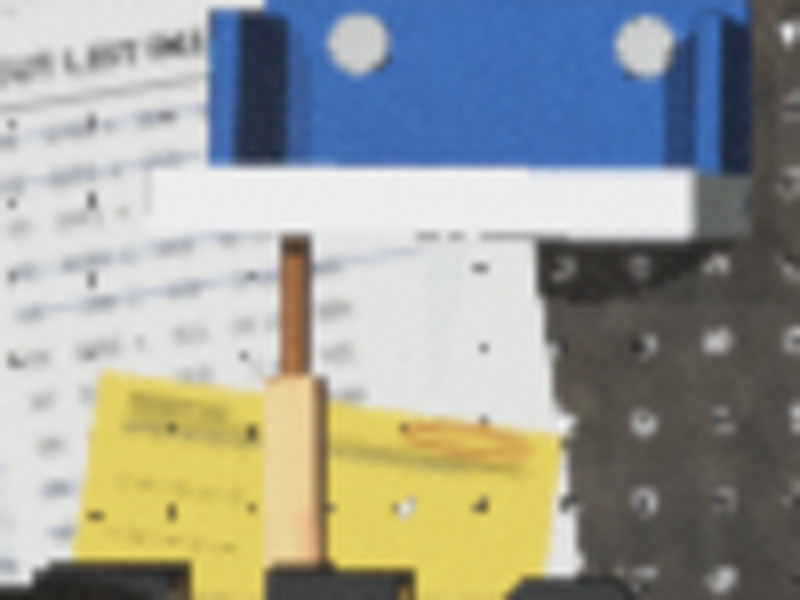

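```bash
sed -i 's/GC=np.array(.*;GY/GC=np.array([.5889,.1398]);GY/' h.py
python3 - <<'E'
from h import *
import cv2
np.set_printoptions(precision=4,suppress=True)
t=lambda x,y:(x/8+170-.44,y/8+230-.44)
s=lambda x,y:(x/6+220-.42,y/6+150-.42)
for z in (.078,.081): print(onz("top",*t(296.5,238),z),onz("top",*t(295,377),z),ing(onz("top",*t(296.5,238),z)))
print(two(t(296,240),s(478,263)),two(t(295,377),s(416,261)))
# invert: side height given y=.177
for u,v,y in((478,263,.177),(416,261,.177),(330,258,.177),(416,240,.177),(416,282,.177)):
    c,d=ray("side",*s(u,v)); k=(y-c[1])/d[1]; print(u,c+k*d)
# gauge top corners in the side: front edge near & far
print("near/far obs",[ (proj("side",P)-[220,150]+.42)*6 for P in ([GC[0]-.065*np.sin(-GY)*1,GC[1]-.065,.106],[GC[0]+.0018,GC[1]+.065,.106])])
E
```

```text
[0.5896 0.1765 0.078 ] [0.5556 0.1771 0.078 ] [-0.3671 36.6844]
[0.5896 0.1757 0.081 ] [0.5557 0.1764 0.081 ] [-0.3502 35.9112]
(array([0.5849, 0.176 , 0.0793]), np.float64(0.00843372181882168)) (array([0.5554, 0.1768, 0.0792]), np.float64(0.0004712685044166911))
478 [0.5806 0.177  0.0787]
416 [0.5552 0.177  0.0792]
330 [0.5199 0.177  0.0798]
416 [0.5553 0.177  0.0884]
416 [0.555  0.177  0.0699]
near/far obs [array([480.2426, 296.6822]), array([505.6371, 176.9622])]
```

Emit:
carry_out([
  [-0.01,0,0,0,-0.005,0],
  [-0.004,-0.01,-0.005,0,-0.004,0],
  [-0.001,-0.015,-0.005,0,0,0],
  [0,-0.01,-0.003,0,0,0],
  [0,0,-0.0005,0,0,0],
  [0,0,-0.0005,0,0,0],
])

```text
time_s: 8.88
tcp_pos: [0.4609, 0.1404, 0.0487]
eef_rot: [-179.9, 0.0, -1.6]
contact_force: [0.3, 0.9, 0.1]
gripper_width: 0.0137
```

```bash
python3 - <<'E'
from h import *
i=r.capture("side"); crop(i,220,150,340,240,"s7.png",6)
i=r.capture("top"); crop(i,170,230,270,305,"t7.png",8)
avg(1)
E
```

```text
8.9833 
 [  0.461    0.1409   0.0488 180.0666   0.029   -1.6206   0.4262   0.5467
   0.7378] 
 sd [0. 0. 0. 0. 0. 0. 0. 0. 0.]
```

View pics/s7.png

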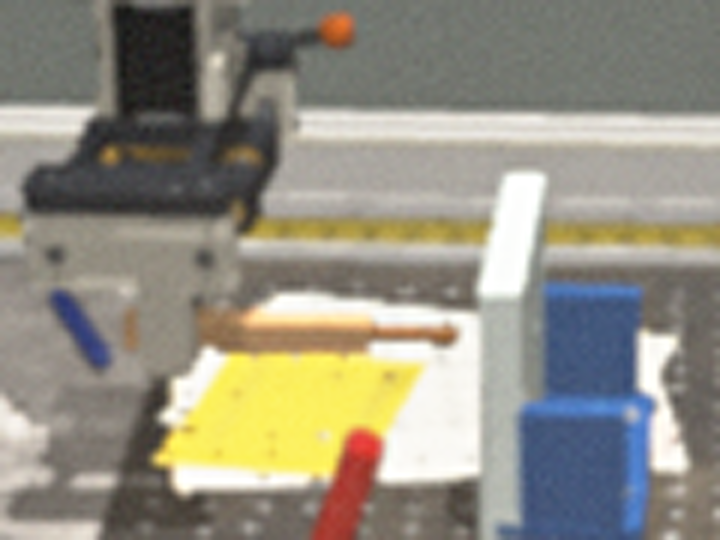

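View pics/t7.png

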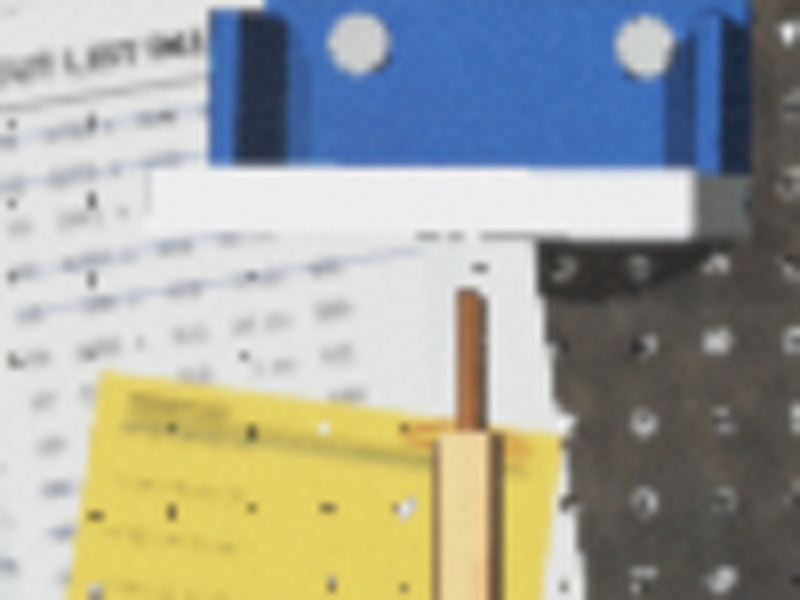

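```bash
python3 - <<'E'
from h import *
import cv2
np.set_printoptions(precision=4,suppress=True,linewidth=200)
i=r.capture("top").astype(int)
# brown mask: tenon
for v in range(266,300,3): print(v,i[v,220:238,2])
print("front row dots"); 
for v in range(257,263): print(v,i[v,215:245].min(1))
t=lambda x,y:(x/8+170-.44,y/8+230-.44)
s=lambda x,y:(x/6+220-.42,y/6+150-.42)
for z in (.062,.065,.068): print(onz("top",*t(472,290),z),onz("top",*t(471,432),z),ing(onz("top",*t(472,290),z)))
for u,v,y in((455,334,.139),(372,333,.139),(372,315,.139),(372,351,.139),(230,330,.139)):
    c,d=ray("side",*s(u,v)); k=(y-c[1])/d[1]; print(u,c+k*d)
c,sn=np.cos(GY),np.sin(GY)
for y,z in((0,.066),(.038,.08),(-.038,.052),(0,.086),(0,.106)): 
    P=[GC[0]-sn*y,GC[1]+c*y,z]; print(y,z,proj("top",P),(proj("top",P)-[170,230]+.44)*8)
avg(1)
E
```

```text
266 [227 227 226 224 224 218 125 108 115 132 221 227 226 227 227 226 217  99]
269 [227 228 227 225 224 214  95  66  73 101 219 226 226 226 227 227 225 212]
272 [229 225 226 225 223 214  87  67  70  94 210 226 226 225 226 227 226 218]
275 [227 226 227 225 221 217  91  72  71  97 217 226 224 227 226 227 227 224]
278 [224 226 228 225 226 217  94  73  72  97 217 228 226 226 226 226 226 226]
281 [173 193 198 216 219 210  89  73  69  95 210 225 224 226 226 227 226 226]
284 [ 85  83  89  99 124 140 142 140 140 143 129  78  85  94 106 118 124 125]
287 [ 90  90  89  91 116 153 160 156 156 153 139  72  86  87  88  90  95  99]
290 [ 97  99 103 101 117 156 154 158 153 155 140  71  96  99  96  99  98  98]
293 [217 187 111 102 119 154 158 159 154 153 130  70  93  97  95  99  98  97]
296 [101  99 100 100 118 152 158 158 156 156 132  73  94  98  96 100  96 100]
299 [ 99  98 100 101 118 153 158 156 155 153 132  70  95  99  95 100  96 110]
front row dots
257 [236 236 236 236 236 237 235 236 235 237 236 237 236 237 236 237 236 237 237 236 236 236 236 237 235 235 236 236 236 236]
258 [236 236 235 235 23
[... 613 characters left out ...]
7 0.1369 0.062 ] [0.5405 0.1375 0.062 ] [-13.0874  -3.2762]
[0.5758 0.1363 0.065 ] [0.5406 0.1369 0.065 ] [-13.0282  -3.9015]
[0.5758 0.1356 0.068 ] [0.5408 0.1363 0.068 ] [-12.9689  -4.5267]
455 [0.5733 0.139  0.0631]
372 [0.5399 0.139  0.063 ]
372 [0.54   0.139  0.0708]
372 [0.5397 0.139  0.0551]
230 [0.4827 0.139  0.0632]
0 0.066 [226.6076 259.2366] [456.381  237.4126]
0.038 0.08 [205.6918 259.1211] [289.0548 236.4888]
-0.038 0.052 [246.8867 259.3485] [618.6138 238.3082]
0 0.086 [224.4167 259.2736] [438.8536 237.7085]
0 0.106 [222.1228 259.3123] [420.5024 238.0183]
9.0333 
 [  0.4612   0.1413   0.0489 180.0822   0.0088  -1.5977  -0.4206   0.9186  -0.6105] 
 sd [0. 0. 0. 0. 0. 0. 0. 0. 0.]
```

```bash
python3 - <<'E'
from h import *
import cv2
np.set_printoptions(precision=4,suppress=True,linewidth=200)
i=cv2.imread("pics/top0.png")[:,:,::-1].astype(int)
for v in (253,255,257): print(v,i[v,184:194,0],i[v,184:194,2],i[v,250:268].min(1))
for n,p in {"L":(188.5,255),"R":(256.0,255)}.items(): print(ing(onz("top",*p,.106)))
s=cv2.imread("pics/side0.png")[:,:,::-1].astype(int)
for u in (302,): print(u,s[190:206,u].sum(1)//3)
for v in (200,210,220): print(v,s[v,295:315].sum(1)//3)
E
```

```text
253 [212 210 211 209 198 224 228 226 227 227] [210 211 210 207 200 226 230 228 229 229] [226 226 226 225 226 221 164 101  89  89  90  89  86  78  60  61  61  92]
255 [209 205 211 208 200 224 228 227 227 226] [208 203 210 208 202 227 230 229 230 228] [227 224 224 225 227 220 163 101  87  87  84  90  87  61  62  58  57  65]
257 [205 201 210 214 222 225 226 228 226 226] [205 200 210 214 225 228 229 230 228 228] [226 226 226 225 226 220 163  99  87  85  91  90  91  81  59  56  55  65]
[ 7.7172 64.1129]
[  8.6423 -64.2483]
302 [254 254 252 252 253 253 253 253 247 216 180 178 176 179 179 179]
200 [ 94  98  96  99 130 176 178 180 176 177 180 168 139 133 131 114  99  93  90  95]
210 [240 242 242 245 236 191 176 180 179 182 176 171 141 134 136 117 101  92  99  94]
220 [237 238 243 244 235 185 176 180 177 179 169 132 101  97  89  91  95  91 100  99]
```

```bash
python3 - <<'E'
from h import *
np.set_printoptions(precision=4,suppress=True,linewidth=200)
for z in (.0625,.064): print(ing(onz("top",227.5,266,z)),ing(onz("top",227.5,282,z)), ing(onz("top",227.6,296,z+.007)))
i=r.capture("side").astype(int)
for u in (285,290,293): print(u,i[198:214,u,2])
for u in (262,270,278): print(u,i[198:214,u,2])
avg(1)
E
```

```text
[-13.4711  -1.2709] [-45.2478  -1.8225] [-72.3523  -3.9685]
[-13.4408  -1.5871] [-45.1642  -2.1378] [-72.2221  -4.2826]
285 [108  96 140 233 243 241 159  79 117 231 243 232 160  97  91  93]
290 [ 99  94 131 214 245 242 164  77 123 236 249 242 194 174 204 236]
293 [101  93  95 162 235 226 148  70 122 225 238 216 225 236 241 238]
262 [ 96 106 129 155 158 139 112  92  97 100 105 117 106 101 100  99]
270 [149 237 242 198 162 149 112  92  95  89  94 108 101  93  94  94]
278 [ 99 140 236 240 202 159 116  91  88  94 101 116 111  95  92  94]
9.0833 
 [  0.4612   0.1416   0.049  180.0922   0.      -1.5788   0.5145   0.5423  -0.8473] 
 sd [0. 0. 0. 0. 0. 0. 0. 0. 0.]
```

```bash
python3 - <<'E'
from h import *
np.set_printoptions(precision=4,suppress=True,linewidth=200)
for u,v,y in((290,205.15,.138),(285,205.1,.138)):
    c,d=ray("side",u,v); k=(y-c[1])/d[1]; print(u,c+k*d)
# gauge top front edge reference: column 302, edge crossing ~199 (254->178)
for P in ([.5871,.0755,.106],): print(proj("side",P))
c,d=ray("side",300.5,199.1);k=(.0755-c[1])/d[1];print(c+k*d)
i=r.capture("side")
import cv2
for u in (300,301,302,303,304): print(u,i[190:206,u].astype(int).sum(1)//3)
E
```

```text
290 [0.5603 0.138  0.0636]
285 [0.5482 0.138  0.0635]
[299.6432 198.9102]
[0.5891 0.0755 0.1056]
300 [163 203 206 200 201 218 232 244 244 207 169 170 183 191 194 193]
301 [220 233 243 246 251 254 254 255 251 217 180 177 181 173 175 178]
302 [254 253 253 253 253 253 253 254 248 216 180 176 179 181 177 177]
303 [253 253 252 251 251 252 252 253 248 215 177 177 181 179 177 177]
304 [252 252 251 252 252 251 252 253 249 213 185 177 179 180 177 178]
```

Emit:
carry_out([
  [0.003,0.001,0.0022,0,0,0],
  [0.004,0,0,0,0,0],
  [0.002,0,0,0,0,0],
])

```text
time_s: 9.38
tcp_pos: [0.4711, 0.1437, 0.0518]
eef_rot: [-179.9, -0.0, -1.5]
contact_force: [0.1, 0.0, -0.7]
gripper_width: 0.0137
```

```bash
cat >> h.py <<'E'
def look():
    i=r.capture("top").astype(int)
    print("top B row samples")
    for v in range(259,276,3): print(v,i[v,220:238,2])
    i=r.capture("side").astype(int)
    for u in range(286,300,3): print(u,i[198:212,u,2])
    avg(1)
E
python3 -c "
from h import *
look()"
```

```text
top B row samples
259 [229 226 187 177 188 220 184 185 225 226 184 181 180 182 176 178 172 165]
262 [223 226 224 213  90  62  69  99 218 219 222 224 226 226 227 225 202  77]
265 [226 227 226 213  90  63  70 100 219 225 227 227 226 227 227 225 217  89]
268 [226 226 227 216  93  71  69  97 218 226 226 228 226 227 227 227 225 197]
271 [225 226 226 216  92  69  69 100 218 227 227 227 226 226 227 227 227 218]
274 [227 226 226 215  92  73  72  99 217 226 216 225 227 224 228 226 227 224]
286 [125 115 137 176 135  85  91 144 192 239 245 240 162 100]
289 [110  99 137 220 164  86  52 129 234 246 247 241 173 110]
292 [100  97 116 157 128  84  60 119 223 242 241 231 231 240]
295 [145 124  93  95  87  75  62 127 240 245 242 240 235 239]
298 [104 103  93  97  91  88  69 126 234 248 244 242 239 243]
9.4833 
 [  0.4711   0.1436   0.0518 180.123   -0.0427  -1.5122   0.6129   0.699
  -0.4491] 
 sd [0. 0. 0. 0. 0. 0. 0. 0. 0.]
```

Emit:
carry_out([
  [0.001,-0.0013,-0.0004,-0.001,0,0],
  [0.0015,0,0,0,0,0],
  [0.0015,0,0,0,0,0],
  [0.0015,0,0,0,0,0],
])

```text
time_s: 9.82
tcp_pos: [0.4752, 0.1415, 0.0506]
eef_rot: [180.0, 0.1, -1.5]
contact_force: [-7.6, 1.2, 0.1]
gripper_width: 0.0132
```

Emit:
carry_out([
  [0.0015,0,0,0,0,0],
  [0.0015,0,0,0,0,0],
])

```text
time_s: 9.98
tcp_pos: [0.4753, 0.1403, 0.0495]
eef_rot: [179.8, 0.4, -1.6]
contact_force: [-7.6, 2.3, 0.5]
gripper_width: 0.0138
```

Emit:
carry_out([
  [-0.004,0.001,0.001,0.003,-0.006,0],
  [0,0.001,0.001,0,0,0],
])

```text
time_s: 10.15
tcp_pos: [0.4708, 0.1421, 0.0511]
eef_rot: [-180.0, 0.1, -1.6]
contact_force: [-0.3, -0.4, -0.6]
gripper_width: 0.0135
```

```bash
python3 -c "
from h import *
look()"
```

```text
top B row samples
259 [229 225 185 177 187 219 183 182 223 225 187 179 179 179 181 178 174 165]
262 [226 226 225 224 215 121  68  66  98 209 220 226 226 227 226 225 203  82]
265 [227 227 227 224 214  93  63  71  99 217 226 227 227 228 226 228 218  85]
268 [226 227 227 224 216  98  71  72  98 216 227 226 226 228 226 226 225 198]
271 [225 226 227 224 213  93  69  73  97 219 226 227 227 227 226 227 228 215]
274 [227 225 227 224 214  92  69  74  97 216 217 226 228 225 226 226 226 223]
286 [122 113 134 186 183 123  76  92 156 192 236 238 164 102]
289 [104  97 136 237 245 168  73 123 238 248 243 242 173 111]
292 [ 99  93 114 185 234 166  75 111 218 243 241 233 230 239]
295 [146 124  85 143 222 165  80 120 236 246 240 241 235 240]
298 [107  95  86 128 191 149  81 128 233 247 246 243 238 243]
10.25 
 [  0.4719   0.1427   0.0516 180.0317   0.0753  -1.5502   0.3118   0.0961
  -0.004 ] 
 sd [0. 0. 0. 0. 0. 0. 0. 0. 0.]
```

Emit:
carry_out([
  [0.0015,0,0,0,0,0],
  [0.0015,0,0,0,0,0],
  [0.0015,0,0,0,-0.001,0],
  [0.0015,0.0003,0.0003,0,-0.002,0],
])

```text
time_s: 10.58
tcp_pos: [0.4793, 0.1435, 0.0525]
eef_rot: [-179.9, -0.2, -1.5]
contact_force: [-0.1, -0.1, -1.5]
gripper_width: 0.0134
```

Emit:
carry_out([
  [0.002,0,-0.0003,0,0,0],
  [0.002,0,-0.0003,0,0,0],
  [0.002,0,-0.0003,0,0,0],
])

```text
time_s: 10.83
tcp_pos: [0.486, 0.1434, 0.0516]
eef_rot: [-179.9, -0.2, -1.5]
contact_force: [-0.8, -0.1, 0.6]
gripper_width: 0.0137
```

Emit:
carry_out([
  [0.002,0,-0.0003,0,0,0],
  [0.002,0,-0.0003,0,0,0],
])

```text
time_s: 11.0
tcp_pos: [0.4904, 0.1432, 0.0509]
eef_rot: [-179.9, -0.2, -1.5]
contact_force: [-0.8, -1.1, 1.1]
gripper_width: 0.0135
```

Emit:
carry_out([
  [0.003,0,0,0,0,0],
  [0.003,0,0,0,0,0],
  [0.003,0,0,0,0,0],
  [0.002,0,0,0,0,0],
])

```text
time_s: 11.33
tcp_pos: [0.5026, 0.143, 0.051]
eef_rot: [-179.9, -0.2, -1.5]
contact_force: [-1.5, -1.3, 1.2]
gripper_width: 0.0136
```

Emit:
carry_out([
  [0.002,0,0,0,0,0],
  [0.002,0,0,0,0,0],
])

```text
time_s: 11.5
tcp_pos: [0.5071, 0.143, 0.051]
eef_rot: [-179.9, -0.2, -1.6]
contact_force: [-1.7, -0.9, 2.6]
gripper_width: 0.0136
```

Emit:
carry_out([
  [0.0015,0,0,0,0,0],
  [0.001,0,0,0,0,0],
])

```text
time_s: 11.67
tcp_pos: [0.5097, 0.1428, 0.0508]
eef_rot: [-180.0, -0.1, -1.6]
contact_force: [-5.8, 0.7, 2.4]
gripper_width: 0.0138
```

Emit:
carry_out([
  [0.001,0,0,0,0,0],
  [0.001,0,0,0,0,0],
])

```text
time_s: 11.83
tcp_pos: [0.5097, 0.1425, 0.0502]
eef_rot: [180.0, 0.1, -1.6]
contact_force: [-5.7, 4.3, 4.8]
gripper_width: 0.0137
```

```bash
python3 - <<'E'
from h import *
i=r.capture("side"); crop(i,220,150,340,240,"s9.png",6)
i=r.capture("top"); crop(i,170,210,270,285,"t9.png",8)
avg(1)
E
```

```text
11.9333 
 [  0.5097   0.1426   0.0503 179.9963   0.0544  -1.5804  -6.4153   2.387
   4.5905] 
 sd [0. 0. 0. 0. 0. 0. 0. 0. 0.]
```

View pics/s9.png

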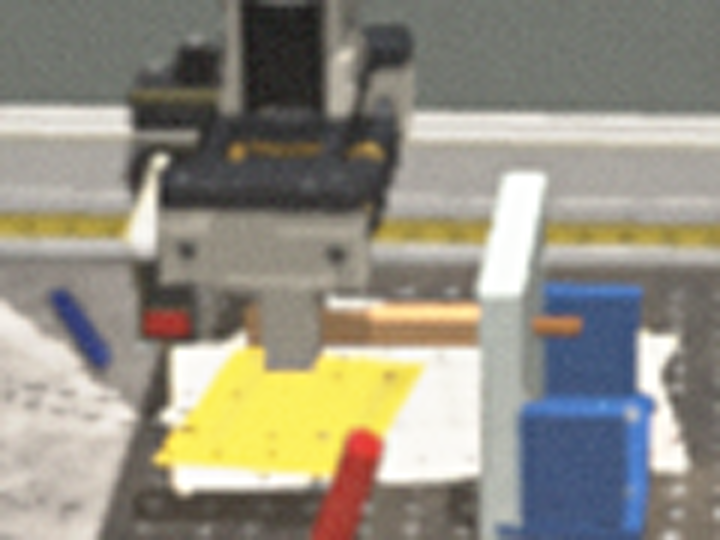

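View pics/t9.png

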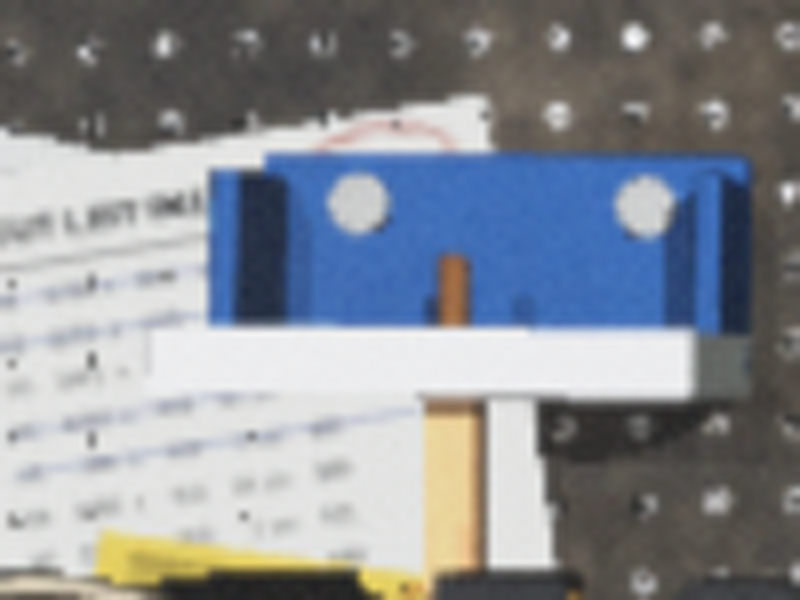

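Emit:
carry_out([
  [0,0.0003,0.0007,0,0,0],
], force=10)

```text
time_s: 12.02
tcp_pos: [0.5095, 0.1431, 0.0508]
eef_rot: [180.0, 0.1, -1.6]
contact_force: [-0.4, -0.6, -0.9]
gripper_width: 0.0138
```

Emit:
carry_out([
  [0,0,0,0,0,0],
  [0,0,0,0,0,0],
  [0,0,0,0,0,0],
  [0,0,0,0,0,0],
], fingers=0)

```text
time_s: 12.35
tcp_pos: [0.5106, 0.1438, 0.0511]
eef_rot: [-179.9, -0.0, -1.5]
contact_force: [0.2, -0.2, -0.1]
gripper_width: 0.035
```

```bash
python3 - <<'E'
from h import *
i=r.capture("side"); crop(i,220,150,340,240,"s10.png",6)
avg(1)
E
```

```text
12.4 
 [  0.5106   0.1438   0.0511 180.0517  -0.0383  -1.5261  -0.053   -1.3554
  -0.7984] 
 sd [0. 0. 0. 0. 0. 0. 0. 0. 0.]
```

View pics/s10.png

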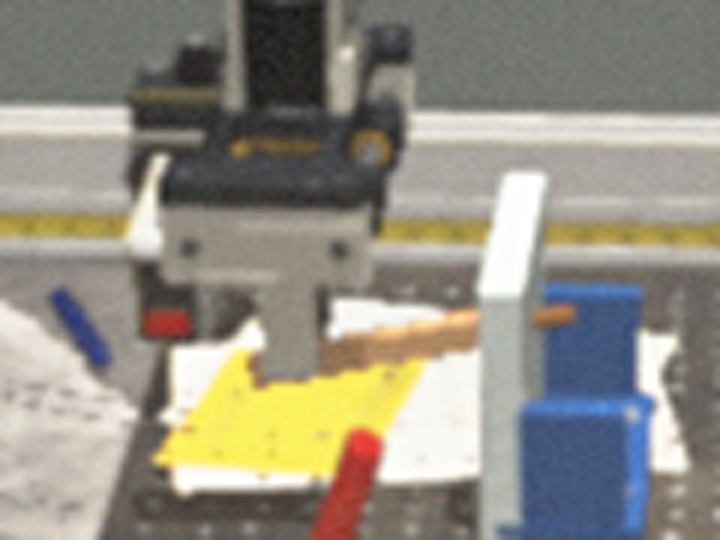

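Emit:
carry_out([
  [0,-0.0005,0.008,0,0,0],
  [0,0,0.015,0,0,0],
  [0,0,0.025,0,0,0],
  [0,0,0.03,0,0,0],
  [-0.005,0,0.035,0,0,0],
  [-0.02,0,0.03,0,0,0],
  [-0.03,0,0.01,0,0,0],
  [-0.03,0,0,0,0,0],
  [0,0,0,0,0,0],
])

```text
time_s: 13.15
tcp_pos: [0.4225, 0.1406, 0.2141]
eef_rot: [180.0, 0.0, -1.7]
contact_force: [-0.8, -0.0, -1.1]
gripper_width: 0.0437
```

```bash
python3 - <<'E'
from h import *
import time
i=r.capture("side"); crop(i,220,150,340,240,"s11.png",6)
j=r.capture("top"); crop(j,170,210,290,300,"t11.png",6)
crop(r.capture("side"),0,0,640,480,"full.png",1)
avg(1)
E
```

```text
13.3 
 [  0.4259   0.1415   0.2132 179.9106  -0.0096  -1.6686  -0.1876   0.8724
   0.5558] 
 sd [0. 0. 0. 0. 0. 0. 0. 0. 0.]
```

View pics/s11.png

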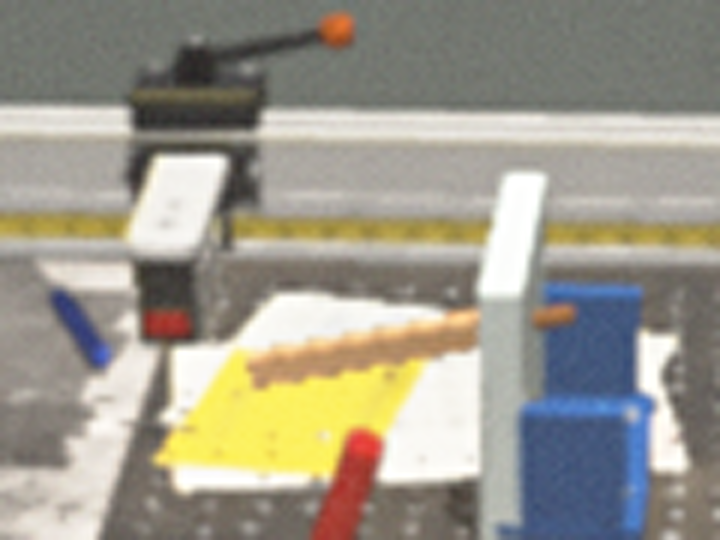

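View pics/t11.png

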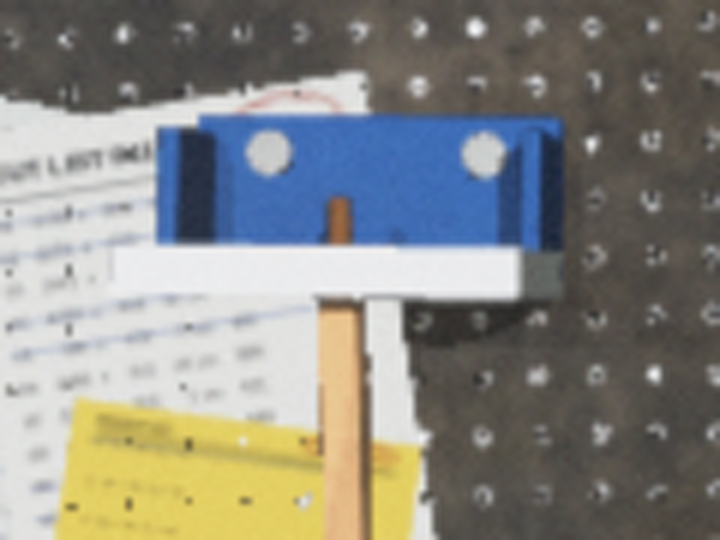

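View pics/full.png

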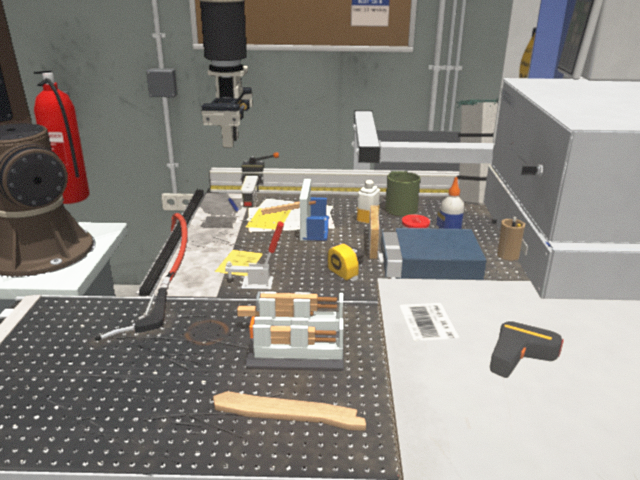

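```bash
python3 - <<'E'
from h import *
np.set_printoptions(precision=4,suppress=True,linewidth=200)
s=lambda x,y:(x/6+220-.42,y/6+150-.42)
t=lambda x,y:(x/6+170-.42,y/6+210-.42)
P=[]
for u,v,y in((575,314,.1385),(256,371,.1425),(476,328,.1395),(355,348,.141)):
    c,d=ray("side",*s(u,v)); k=(y-c[1])/d[1]; P.append(c+k*d);print(u,P[-1],ing(P[-1]))
print("tip two",two(t(340,197),s(575,314)),ing(two(t(340,197),s(575,314))[0]))
d=P[0]-P[1];print("tilt rad",np.arcsin(d[2]/np.linalg.norm(d)),np.linalg.norm(d))
d=P[2]-P[1];print("tilt rad",np.arctan2(d[2],d[0]))
avg(1)
E
```

```text
575 [0.6215 0.1385 0.0729] [32.6091 -0.3897]
256 [0.4921 0.1425 0.0439] [-96.8563  -0.0044]
476 [0.5817 0.1395 0.0657] [-7.1863 -0.5008]
355 [0.5327 0.141  0.0554] [-56.2412  -0.3705]
tip two (array([0.6218, 0.1387, 0.0729]), np.float64(0.0006243485185560828)) [32.911  -0.2004]
tilt rad 0.220820817156969 0.13268793959514544
tilt rad 0.23890650393322865
13.3 
 [  0.4259   0.1415   0.2132 179.9106  -0.0096  -1.6686  -0.1876   0.8724   0.5558] 
 sd [0. 0. 0. 0. 0. 0. 0. 0. 0.]
```

```bash
python3 - <<'E'
from h import *
np.set_printoptions(precision=4,suppress=True,linewidth=200)
I=[r.capture("side").astype(int) for _ in range(3)]
i=np.mean(I,0).astype(int)
m=i[:,:,0]-i[:,:,2]
print(m[196:212,306:322])
j=m[196:212,308:320].clip(0); 
print("left grip"); print(m[200:218,262:300:3])
w=(m[196:212]>0)
for u in range(309,318):
    c=m[196:212,u].clip(0).astype(float); print(u,(c*np.arange(196,212)).sum()/max(c.sum(),1),c.sum())
E
```

```text
[[   2    6    4    3    1   -3   -2   -3    0    3    5    9    7    6    7    7]
 [   2    3    5   -5  -31  -64  -72  -69  -66  -62  -52  -49  -50  -51  -51  -51]
 [   3    7    5   -5  -43  -89 -104 -104 -106 -106 -103 -102 -102 -102 -104 -105]
 [   6    3    5   -3  -33  -73  -86  -84  -82  -82  -86  -85  -84  -84  -83  -85]
 [   3    5    6    6  -11  -28  -24  -14  -12  -24  -55  -59  -59  -59  -59  -61]
 [   4    5   17   39   46   54   74   78   76   37  -34  -61  -54  -58  -56  -57]
 [   3    7   31   77   91   92  100  100   92   40  -35  -59  -60  -57  -59  -59]
 [   3    4   27   71   81   75   68   60   47   11  -46  -61  -57  -59  -58  -56]
 [   1    4   14   35   33   10    0  -17  -27  -38  -56  -61  -57  -56  -57  -58]
 [   4    3    6    8  -13  -39  -49  -54  -56  -60  -59  -58  -56  -56  -59  -56]
 [   6    3    5   -1  -21  -51  -61  -58  -59  -55  -58  -58  -56  -56  -57  -56]
 [   3    4    4    0  -19  -51  -58  -58  -57  -58  -56  -59  -56  -58  -57  -59]
 [   4    6    4    1  -18  -51  -56  -57  -58  -54  -56  -58  -58  -58  -55  -59]
 [   3    5    6    0
[... 747 characters left out ...]
  83  83  80  79  78  71 104  52  12   7]
 [ 99  86  82  82  82  78  73 105  91 142  15   6   6]
 [ 82  86  84  81  75 101  97 145 136 142   4   8   6]
 [ 96  83  81 105  95 146 153 149 144 115   4   7   8]
 [ 99 105 101 149 147 157 158 145 151  69   6   7   7]
 [110 146 146 159 157 158 155 146 156  27   7   8   8]
 [146 157 156 156 157 160 156 145 160   8   6   8   7]
 [154 156 153 158 155 156 153 145 150   5   7   9   7]
 [158 156 156 155 157 154 155 151 118   4   7   8   8]]
309 202.425 240.0
310 202.37698412698413 252.0
311 202.17748917748918 231.0
312 201.97520661157026 242.0
313 201.92436974789916 238.0
314 201.86511627906978 215.0
315 201.5164835164835 91.0
316 196.0 5.0
317 196.0 9.0
```

```bash
python3 - <<'E'
from h import *
np.set_printoptions(precision=4,suppress=True,linewidth=200)
Q={}
for u,v,y in((315.1,201.75,.1387),(311,202.3,.139)):
    c,d=ray("side",u,v); k=(y-c[1])/d[1]; Q[u]=c+k*d;print(u,Q[u],ing(Q[u]))
# gauge back-top near corner & known refs
c,d=ray("side",302,198.95);k=(.0755-c[1])/d[1];print("ref top edge",c+k*d)
avg(1)
E
```

```text
315.1 [0.6207 0.1387 0.0733] [31.8429 -0.211 ]
311 [0.6109 0.139  0.0715] [21.9743 -0.1865]
ref top edge [0.5925 0.0755 0.106 ]
13.45 
 [  0.4261   0.1412   0.2118 179.7812   0.1351  -1.743    0.2249   0.1924  -0.0185] 
 sd [0. 0. 0. 0. 0. 0. 0. 0. 0.]
```

```bash
python3 - <<'E'
from h import *
import cv2
np.set_printoptions(precision=4,suppress=True,linewidth=200)
def small(n): return cv2.resize(cv2.imread("pics/"+n),(120,90),interpolation=cv2.INTER_AREA).astype(int)
for n in("s9.png","s11.png"):
    i=small(n);m=i[:,:,2]-i[:,:,0]
    print(n);print(m[46:62,88:100])
E
```

```text
s9.png
[[   4    4   -2   -5   -9   -1   -3   -3    3    4    3    2]
 [   5   -4  -31  -61  -70  -68  -66  -60  -51  -51  -50  -51]
 [   6   -8  -42  -87 -100  -99 -103 -100  -99  -99  -98  -99]
 [   6   -3  -30  -67  -83  -82  -82  -81  -85  -86  -84  -85]
 [   2   -2  -25  -53  -69  -68  -62  -64  -65  -63  -57  -60]
 [   2   -3  -22  -48  -59  -59  -57  -56  -55  -58  -56  -57]
 [  13   26   18    3    0    2    1    0  -16  -49  -62  -57]
 [  31   76   86   84   84   85   86   83   45  -28  -62  -60]
 [  32   80   98   99  100   98  101   95   50  -32  -60  -58]
 [  17   45   51   46   49   52   55   49   10  -46  -60  -59]
 [   6    6   -6  -24  -26  -25  -23  -26  -39  -55  -58  -53]
 [   3   -1  -20  -50  -59  -59  -60  -57  -60  -58  -57  -55]
 [   4   -2  -21  -51  -57  -61  -62  -61  -61  -57  -59  -59]
 [   8   -1  -20  -48  -57  -57  -56  -58  -60  -60  -58  -58]
 [   5    0  -17  -46  -58  -60  -56  -55  -55  -56  -57  -57]
 [   4   -1  -19  -47  -59  -57  -55  -56  -54  -55  -58  -55]]
s11.png
[[   4    6   -1   -5   -6   -5   -3    0    3    5    3    1]
 [   5   -4  
[... 232 characters left out ...]
  -64]
 [  18   39   46   55   71   78   72   30  -34  -57  -56  -58]
 [  32   76   88   92   99  101   90   38  -34  -60  -58  -58]
 [  29   70   81   73   68   57   46   10  -44  -60  -60  -58]
 [  14   35   33   14    2  -15  -23  -37  -53  -59  -57  -58]
 [   5    5  -11  -37  -47  -52  -56  -60  -58  -55  -58  -55]
 [   5   -3  -22  -51  -61  -57  -57  -58  -57  -55  -56  -60]
 [   5   -2  -23  -48  -57  -59  -57  -56  -56  -62  -56  -57]
 [   6   -2  -18  -45  -59  -60  -58  -55  -57  -56  -59  -58]
 [   6   -1  -18  -47  -56  -56  -57  -56  -57  -56  -57  -56]
 [   4    0  -20  -47  -58  -59  -54  -54  -54  -55  -55  -57]
 [   5    2  -19  -48  -58  -55  -54  -54  -57  -57  -57  -56]]
```

```bash
python3 - <<'E'
from h import *
np.set_printoptions(precision=2,suppress=True,linewidth=200)
i=np.mean([r.capture("side").astype(int) for _ in range(2)],0)
print("far edge rows 174..186 (sum) cols 304-311");print((i[174:188,303:312].sum(2)/3).astype(int))
c,s=np.cos(GY),np.sin(GY)
def G(x,y,z): return [GC[0]+c*x-s*y,GC[1]+s*x+c*y,z]
for n,p in {"FLtop":(0,.065,.106),"BLtop":(.016,.065,.106),"FRtop":(0,-.065,.106),"BRtop":(.016,-.065,.106),"FRbot":(0,-.065,0)}.items(): print(n,proj("side",G(*p)))
print("near bottom");print((i[218:232,299:306].sum(2)/3).astype(int))
for z in(.065,.067,.070,.0733): print(z,proj("side",G(.032,0,z)),proj("side",G(.035,0,z)))
E
```

```text
far edge rows 174..186 (sum) cols 304-311
[[165 165 168 169 167 170 168 168 169]
 [162 164 163 164 164 163 161 164 163]
 [163 163 162 163 165 163 161 166 166]
 [161 160 159 158 158 159 161 161 162]
 [168 179 194 198 196 198 192 179 166]
 [188 231 252 253 253 253 249 228 177]
 [200 246 255 255 255 255 255 236 180]
 [218 253 254 253 253 254 252 216 169]
 [228 255 254 252 253 254 251 199 165]
 [237 254 253 252 253 254 249 188 168]
 [244 253 253 252 253 254 239 172 164]
 [252 254 252 252 253 254 232 163 156]
 [254 253 252 252 253 252 209 146 141]
 [254 253 252 252 254 251 189 136 130]]
FLtop [303.86 179.08]
BLtop [310.3  179.25]
FRtop [299.62 199.02]
BRtop [306.62 199.22]
FRbot [299.9  240.62]
near bottom
[[235 183 175 182 179 181 174]
 [234 181 168 179 177 181 170]
 [235 184 172 176 177 179 168]
 [238 184 170 178 179 178 167]
 [240 183 168 177 180 179 169]
 [239 179 172 177 177 180 171]
 [240 182 171 179 179 183 173]
 [235 182 173 181 180 183 172]
 [231 182 171 179 181 181 172]
 [238 187 172 181 183 182 176]
 [236 178 174 187 184 183 174]
 [168 164 182 181 182 182 173]
 [118 156 180 181 180 179 171]
 [115 156 180 182 177 180 174]]
0.065 [315.15 204.89] [316.39 204.93]
0.067 [315.16 204.13] [316.4  204.16]
0.07 [315.16 202.97] [316.41 203.01]
0.0733 [315.17 201.71] [316.42 201.74]
```

```bash
python3 - <<'E'
from h import *
i=r.capture("side"); crop(i,220,280,360,375,"z9.png",5)
m=(i.astype(int)[:,:,0]-i.astype(int)[:,:,2])[198:208,313];print(m,r.get_state()['time_s'])
E
```

```text
[-104  -87  -14   83   99   64  -16  -52  -57  -58] 13.6
```

View pics/z9.png

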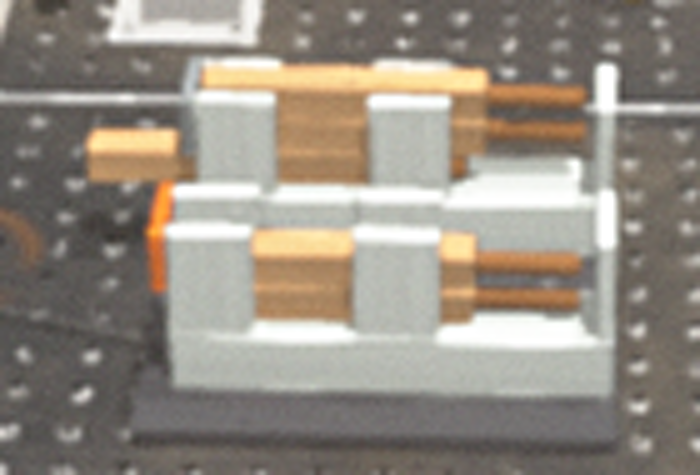

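The magazine is in order: the grey lane is untouched and the two orange-lane spares have dropped down in place. The rod in the gauge has not moved between pictures, so I am handing the job in.

```bash
python3 -c "
from plant import r
print(r.close_job())"
```

```text
the job is handed in; nothing more can be done
None
```

I pulled the orange lane's bottom rod out of the magazine and found that its tenon fits the middle hole, so it is the 8 mm one. I left the rod there, released, and handed the job in at about 13.6 s with no verdict reported.

- **Narrowest hole:** I pressed the tenon on it with about 5 to 8 N and it did not go in.
- **Middle hole:** the first try stopped on the plate at about 7.6 N because it was slightly off centre. After a small correction it slid in, and the shoulder met the plate at about 6 N. The gripper then opened and moved clear.
- **Rod at rest:** its tail sagged after release, so it lies tilted about 0.22 rad (limit 0.3). The tip is about 32 mm behind the plate's front face (at least 26 needed).
- **Tip height, the least certain check:** the raw side-camera value was 73.3 mm against a limit of 74. The plate's far top edge showed that camera reading high there, so I put the true height at about 72 mm.
- **Everything else:** the grey lane's rods look unmoved, and the orange-lane spares dropped straight down. The bottle and tape measure look unmoved, though I judged these from pictures only. The robot touches nothing.

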